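# Lay the turner's tools on their shadow plates

### The job

Tidy the bench: set the block plane, the tap wrench, the lathe chuck and the vee block each on the plywood shadow plate whose dark silhouette has its shape, centred on the silhouette, upright and lined up with it (either way round is fine). Set them down, do not drop or ram them onto the plates, and leave the wax tin and the screw jar standing where they are.

Things in the scene. Friction and masses are not known exactly. Their poses are not given: they have to be found in the camera images.
- block_plane: Small block plane, dark cast-iron body 130 mm long (x), 44 mm wide (y), straight vertical sides 24 mm high, both ends half round; a sloping steel cap and a dark wooden knob on top reach 46 mm. Loose, about 0.45 kg. Origin: centre of the underside; x along its length, z up.
- tap_wrench: Steel tap wrench lying flat, 140 mm long (x): a centre block 40 mm (x) by 32 mm (y) and 24 mm high, with a round bar arm 14 to 18 mm thick out of either end at 12 mm height. Loose, about 0.25 kg. Origin: centre of the block's underside; x along the arms, z up.
- lathe_chuck: Small round four-jaw lathe chuck standing on its back: steel cylinder 62 mm across and 36 mm high, four small jaws on its top face up to 46 mm. Loose, about 0.5 kg. Origin: centre of the underside; z up.
- vee_block: Dark steel vee block, 60 mm long (x), 40 mm wide (y), 36 mm high, with a bright vee groove along x in its top. Loose, about 0.45 kg. Origin: centre of the underside; x along the groove, z up.
- plate_plane: The block plane's shadow plate. Fixed plywood plate, 5 mm thick, lying on the bench, with a dark painted silhouette on top. Origin: centre of the plate's underside, straight below the silhouette's centre; z up. Plate 150 x 64 mm; silhouette a long slot shape with half-round ends, 138 x 48 mm, long along x.
- plate_tap: The tap wrench's shadow plate. Fixed plywood plate, 5 mm thick, lying on the bench, with a dark painted silhouette on top. Origin: centre of the plate's underside, straight below the silhouette's centre; z up. Plate 156 x 60 mm; silhouette a thin bar 144 x 18 mm along x with a 44 x 36 mm block in the middle.
- plate_chuck: The lathe chuck's shadow plate. Fixed plywood plate, 5 mm thick, lying on the bench, with a dark painted silhouette on top. Origin: centre of the plate's underside, straight below the silhouette's centre; z up. Plate 84 mm square; silhouette a disc 68 mm across.
- plate_vee: The vee block's shadow plate. Fixed plywood plate, 5 mm thick, lying on the bench, with a dark painted silhouette on top. Origin: centre of the plate's underside, straight below the silhouette's centre; z up. Plate 84 x 64 mm; silhouette a short rectangle 64 x 44 mm, long along x.
- wax_tin: Bystander: low round metal tin with a brass lid, 56 mm across, 27 mm high, loose among the tools. Origin: centre of the underside.
- screw_jar: Bystander: small round jar of pale frosted glass with a white lid, 50 mm across, 52 mm high, loose among the tools. Origin: centre of the underside.
Things that resemble listed ones, but are neither listed nor needed, are in the scene too. Leave any pink or yellow look-alike of the plate_tap alone.

How it is judged:
By the outcome, as a careful person would: the job done as asked, in the order asked, and still so for the second after the job is handed in, with the robot touching nothing.
It also fails if it takes over 106 s, if anything falls off the work surface, if the arm or the gripper's body presses on something with over 40 N, if the wrist force passes 120 N, or if a joint passes its speed limit or range.

### The arm

A 6-joint arm with a two-finger parallel gripper is mounted at the origin on the work surface. World frame = base frame: x ahead of the robot, y to its left, z up, the work surface at z = 0. Lengths are in m, angles in rad, forces in N, time in s.
With the tool pointing down it reaches from about 0.25 to 0.725 m from the base axis. Payload 4 kg.
Tool frame: the origin (TCP) lies at the very end of the fingers, on their centre line; the grasp point (between the pads) lies 19 mm behind it; z points along the fingers, y is the line along which they close (so a half turn about z gives the same grasp; the last joint's range is limited). The gripper opens to 85 mm and grips with 20 to 120 N. Pads are 22 mm wide; open, the fingers measure 114 mm over their backs; the gripper's body (76 mm by 85 mm) begins 54 mm behind the grasp point. The pads swing forward as they close: fully open they stand 13 mm farther back than shut.
Start: joints at [-1.24, 0.241, 0.005, 1.335, 0, 1.571], TCP at [0.162, -0.473, 0.231] pointing down, gripper open.
Joint ranges: [-2.72, 2.72], [-1.05, 1.87], [-1.09, 1.28], [-1.99, 2.15], [-1.42, 1.44], [-3.14, 3.14]. Speed limits (rad/s): [2.79, 2.79, 3.14, 3.14, 3.14, 3.14].

### API

Orientations are given as [roll, pitch, yaw] about the fixed x, y, z axes, in that order (R = Rz(yaw) Ry(pitch) Rx(roll)).
In Python, from plant import sense, get_image, camera_model, finish_job gives the robot as it stands.
- The arm moves only by the tool apply_moves, never from a script. Its argument "increments" is a list that holds one entry, the list of rows, each a list of 4 numbers: the shift along the tool's x, y, z in units of 100 mm (1.0 is 100 mm), then the turn about the tool's z in units of 120 degrees (1.0 is 120 degrees). A call has 1 to 10 rows; each row is the pose to reach, as a shift and turn from the pose commanded when the call began, along the tool's axes at that moment; what a row does not reach only later rows make up. A row lasts 1/8 s, in which the tool goes at most 62.5 mm and 10.7 degrees, less where a joint would pass 70% of its speed; a pose out of reach is approached as far as the arm can. A call with a number of a shift or a turn outside -1 to 1 is refused whole. A call with a gripper value outside its range is refused whole. "fingers" is the closure, from -1 (fully open) to 1 (shut), set as the call begins (left out, the last holds). The fingers move at their own pace and stop on an object; "newtons" is the grip in N (left out, the last holds). Time passes only in rows, so rows that repeat a pose let the fingers close. It gives the time, the measured TCP pose, the force, the opening and the grip force at its end, in the units of the state.
- sense(): the state, without advancing time (a new reading comes with each control period).
- get_image(name): name is "scene" or "top" or "wrist"; returns the picture (384x512x3 uint8, red, green, blue); there is no depth.
- camera_model(name): a dict with "fx", "fy", "cx", "cy" (pixels), "world_from_camera" (4x4, takes a point from camera to world coordinates). Camera axes: x right, y down, z forward; pixel columns grow to the right and rows downward; lengths in m; the calibration is good to about 2 mm. A picture is of the moment at which its call begins: read the wrist's pose just before it. camera_model takes no time and is no camera call; for the wrist camera it gives the pose at the moment of the call.
- finish_job(): hands the job in; it is judged then, once.
The state is a dict: "clock": time; "q": joint angles; "qvel": joint speeds; "joint_torque": joint torques, N m; "tool_pos": TCP position; "eef_rot": TCP orientation; "wrist_force": force on the tool from outside, world axes, zero at the start; "ft_torque": the same for the moment, N m; "gripper_width": opening from 0.0 (shut) to 1.0 (fully open); "finger_force": force on a finger pad.
Only numpy, scipy, OpenCV 4.12 (cv2) and the standard library are available. Lean on these libraries where they do the work, as an engineer would, in place of code of your own. Each camera call takes 0.05 s, during which the arm holds its last target. There are 200 camera calls.

## Working session

There is one attempt and no reset: what is moved stays moved. The work goes in short steps, Python scripts to look and compute and a tool call to move; the robot and the scene stay as the last step left them, time stands still between calls to the robot, and variables do not carry over. Pictures are saved under pics/ and viewed, at most 14 in all, crops included, and the job is handed in when it is done.

Besides the shell and the picture viewer there is one more tool, called by a JSON object that holds its "fn" and its "kwargs". apply_moves: Moves the arm, as the interface text tells. Shifts and turns lie within -1 to 1; 1 stands for 100 mm of shift or 120 degrees of turn. Its arguments: {"type":"object","properties":{"increments":{"type":"array"},"fingers":{"type":"number"},"newtons":{"type":"number"}},"required":["increments"]}

```bash
ls; mkdir -p pics
python3 - <<'E'
from plant import *
import cv2
for n in("top","scene"):
    im=get_image(n); cv2.imwrite(f"pics/{n}0.png",im[:,:,::-1]); m=camera_model(n); print(n,m)
s=sense();print(s)
E
```

```text
pics
top {'fx': 415.5798340746444, 'fy': 415.5798340746444, 'cx': 255.2206395931777, 'cy': 193.65317502575215, 'world_from_camera': array([[ 0.00753423, -0.99004634,  0.14053994,  0.29801259],
       [-0.99992021, -0.00888411, -0.00898001, -0.05430442],
       [ 0.01013919, -0.14046107, -0.99003429,  1.10462093],
       [ 0.        ,  0.        ,  0.        ,  1.        ]])}
scene {'fx': 418.7058684118226, 'fy': 418.7058684118226, 'cx': 256.0902260984421, 'cy': 193.91258313854982, 'world_from_camera': array([[-0.38557669,  0.62889876, -0.67514218,  1.25474581],
       [ 0.92245711,  0.2786781 , -0.26722911,  0.25695197],
       [ 0.02008728, -0.72582702, -0.68758391,  0.86755081],
       [ 0.        ,  0.        ,  0.        ,  1.        ]])}
{'clock': 0.1, 'q': array([-1.23999112e+00,  2.41325391e-01,  3.90745181e-03,  1.33517471e+00,
       -1.23762741e-06,  1.57078215e+00]), 'qvel': array([ 4.47100067e-05, -1.84680908e-03,  2.34403588e-03, -4.08596538e-04,
       -3.27281244e-03, -2.33634516e-04]), 'joint_torque': array([ 2.46654799e-04, -3.73138011e+01,  2.53009647e+01,  1.08426195e-02,
        3.08570714e-05, -9.35431444e-06]), 'tool_pos': array([ 0.16222931, -0.47238787,  0.23052658]), 'eef_rot': array([-3.13979633e+00,  1.21215163e-06,  3.30819391e-01]), 'wrist_force': array([-0.46490995,  0.42751241,  0.329927  ]), 'ft_torque': array([-0.00786767, -0.01796601,  0.01221976]), 'finger_force': 0.0, 'gripper_width': 0.9996048200491802}
```

Run:
```python
import cv2
a=cv2.imread("pics/top0.png");cv2.imwrite("pics/top0b.png",cv2.resize(a,(800,600),interpolation=cv2.INTER_CUBIC))
```

```text
(no output)
```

View pics/top0b.png

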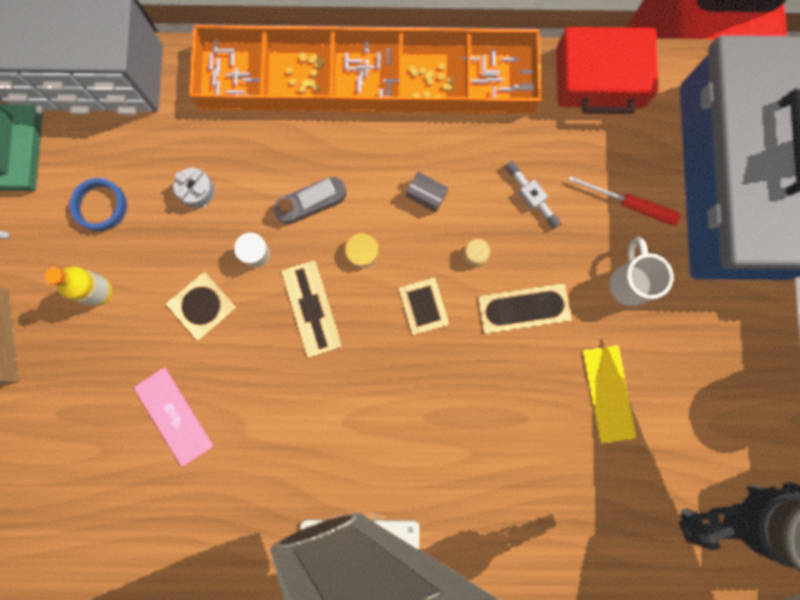

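View pics/scene0.png

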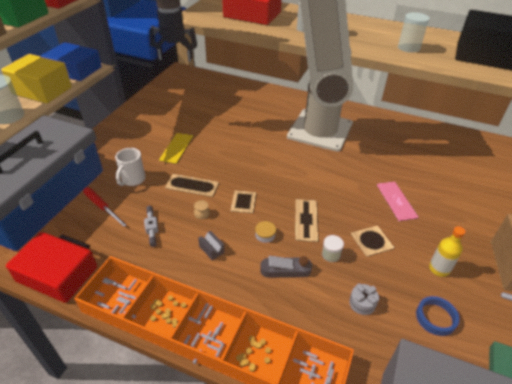

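The top view (800x600 pixels) shows these:
- **Tools:** chuck (192,187), block plane (311,200), vee block (427,190), tap wrench (532,195).
- **Plates:** disc (201,306), tap (311,308), vee (424,305), slot (525,308).
- **Bystanders:** jar (251,249) and tin (361,249).
- **Look-alikes:** a cork-like piece (477,250) for the tin, pink (172,417) and yellow (609,395) for the tap plate, the blue ring (98,204) for the chuck, and the screwdriver (625,200) for the tap wrench.

The silhouettes identify the plates without doubt.

```bash
cat > h.py <<'E'
import numpy as np, cv2
from plant import *
def ray(m,u,v,z):
    T=np.asarray(m["world_from_camera"]); u=np.atleast_1d(u);v=np.atleast_1d(v)
    d=np.c_[(u-m["cx"])/m["fx"],(v-m["cy"])/m["fy"],np.ones(len(u))]@T[:3,:3].T
    return (T[:3,3]+d*((z-T[2,3])/d[:,2])[:,None])[:,:2]
def proj(m,p):
    T=np.asarray(m["world_from_camera"]); c=(np.asarray(p)-T[:3,3])@T[:3,:3]
    return m["fx"]*c[0]/c[2]+m["cx"], m["fy"]*c[1]/c[2]+m["cy"]
def go(x,y,z,yaw=None):
    s=sense();p=s["tool_pos"];w=s["eef_rot"][2];c,n=np.cos(w),np.sin(w)
    dx,dy=x-p[0],y-p[1]
    t=0 if yaw is None else -((np.rad2deg(yaw-w)+90)%180-90)/120
    print("inc",np.round([(c*dx+n*dy)*10,(n*dx-c*dy)*10,(p[2]-z)*10,t],3),"pose",np.round(p,4),round(np.rad2deg(w),2))
def rect(pts):
    (c,s,a)=cv2.minAreaRect(pts.astype(np.float32)*1000)
    if s[0]<s[1]: a+=90
    return np.round(c,1),np.round(sorted(s)[::-1],1),round((a+90)%180-90,1)
E
python3 - <<'E'
from h import *
im=cv2.imread("pics/top0.png");m=camera_model("top")
hsv=cv2.cvtColor(im,cv2.COLOR_BGR2HSV)
def blob(mask,c,r,z,name):
    w=np.zeros(mask.shape,np.uint8);cv2.rectangle(w,(c[0]-r,c[1]-r),(c[0]+r,c[1]+r),255,-1)
    k=cv2.bitwise_and(mask,w);cs,_=cv2.findContours(k,0,cv2.CHAIN_APPROX_NONE)
    cs=max(cs,key=cv2.contourArea);p=cs[:,0].astype(float)
    print(name,rect(ray(m,p[:,0],p[:,1],z)),cv2.contourArea(cs))
dark=cv2.inRange(hsv,(0,0,0),(180,255,75))
f=.64
for n,c in dict(chuck=(201,306),tap=(311,308),vee=(424,305),plane=(525,308)).items():
    blob(dark,(int(c[0]*f),int(c[1]*f)),32,.005,"plate_"+n)
grey=cv2.inRange(hsv,(0,0,0),(180,95,255))|dark
for n,c,z in [("chuck",(192,187),.036),("plane",(311,200),.024),("vee",(427,190),.036),("tap",(532,195),.018),("jar",(251,249),.052)]:
    blob(grey,(int(c[0]*f),int(c[1]*f)),26,z,n)
brass=cv2.inRange(hsv,(20,80,140),(32,255,255))
blob(brass,(231,159),14,.027,"tin")
E
```

```text
plate_chuck (array([464. , 277.6]), array([32. , 20.3]), 81.0) 20.5
plate_tap (array([393.1,  68.3]), array([0., 0.]), 0.0) 0.0
plate_vee (array([ 439.6, -112.5]), array([26.1, 24.6]), 8.2) 23.5
plate_plane (array([ 449.9, -296.6]), array([89. , 37.1]), -80.0) 355.0
chuck (array([645.5, 288.6]), array([76.2, 61.7]), 45.9) 500.0
plane (array([629. ,  91.1]), array([127.5,  48.5]), -64.9) 726.5
vee (array([ 642.8, -108.6]), array([62.4, 47.2]), 61.5) 355.5
tap (array([ 644.9, -294.6]), array([138.2,  39.7]), 37.1) 382.5
jar (array([533.8, 180.8]), array([61.9, 50.9]), 45.9) 357.5
tin (array([ 5.432e+02, -5.000e-01]), array([50.4, 48.7]), -89.4) 283.0
```

```bash
cat > m.py <<'E'
from h import *
def dark(im,m,c,r,z,thr):
    g=cv2.GaussianBlur(cv2.cvtColor(im,cv2.COLOR_BGR2GRAY),(3,3),0)
    w=np.zeros(g.shape,np.uint8);cv2.circle(w,c,r,255,-1)
    k=cv2.bitwise_and(cv2.inRange(g,0,thr),w)
    n,lab,st,_=cv2.connectedComponentsWithStats(k)
    i=1+np.argmax(st[1:,4]);v,u=np.nonzero(lab==i)
    P=ray(m,u.astype(float),v.astype(float),z)*1000
    mu=P.mean(0);w_,V=np.linalg.eigh(np.cov((P-mu).T));d=V[:,1]
    return np.round(mu,1),round((np.rad2deg(np.arctan2(d[1],d[0]))+90)%180-90,1),rect(P/1000),len(u)
E
python3 - <<'E'
from m import *
im=cv2.imread("pics/top0.png");m=camera_model("top")
for n,c,r in [("chuck",(201,306),15),("tap",(311,308),28),("vee",(424,305),16),("plane",(525,308),29)]:
    c=(int(c[0]*.64),int(c[1]*.64)); print(n,*[dark(im,m,c,r,.005,t) for t in (90,115)],sep="\n  ")
go(.63,.09,.18,np.deg2rad(-65))
im=get_image("wrist");cv2.imwrite("pics/w0.png",im[:,:,::-1]);print(camera_model("wrist"))
E
```

```text
chuck
  (array([446.6, 274.4]), np.float64(-50.8), (array([446.2, 274.5]), array([58.6, 56.4]), -89.5), 389)
  (array([447.1, 274.3]), np.float64(-49.5), (array([447.5, 274.5]), array([59.6, 58.4]), 2.7), 422)
tap
  (array([443.1,  86.1]), np.float64(18.3), (array([444. ,  86.5]), array([134.9,  26.8]), 19.6), 275)
  (array([443.8,  86.3]), np.float64(18.4), (array([444. ,  86.5]), array([136.7,  30.2]), 19.6), 343)
vee
  (array([ 449.8, -105.5]), np.float64(16.8), (array([ 449.9, -105.6]), array([55.6, 35.9]), 17.2), 279)
  (array([ 449.8, -105.7]), np.float64(16.9), (array([ 449.8, -105.7]), array([58.7, 38.9]), 17.0), 317)
plane
  (array([ 447.4, -278.8]), np.float64(-80.9), (array([ 447.5, -279.1]), array([128.4,  40. ]), -80.9), 669)
  (array([ 447.5, -279. ]), np.float64(-80.9), (array([ 447.7, -279.1]), array([132.7,  43.3]), -80.8), 736)
inc [ 6.251 -3.8    0.505  0.7  ] pose [ 0.1622 -0.4724  0.2305] 18.95
{'fx': 336.90174662725497, 'fy': 336.90174662725497, 'cx': 256.09702942057396, 'cy': 188.65453647128328, 'world_from_camera': array([[ 0.32395828, -0.90773143, -0.26659836,  0.23027472],
       [-0.9460702 , -0.31127124, -0.08978521, -0.44897427],
       [-0.00148354,  0.28130742, -0.95961655,  0.37456402],
       [ 0.        ,  0.        ,  0.        ,  1.        ]])}
```

View pics/w0.png

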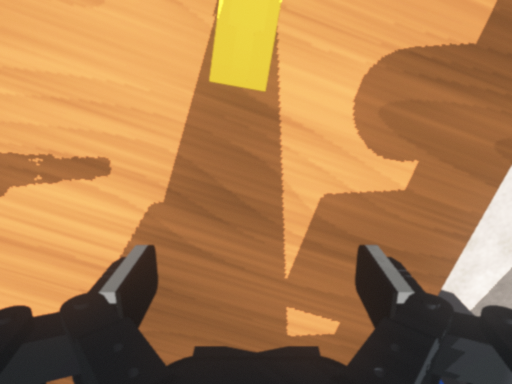

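The wrist view shows the yellow look-alike (245,40) ahead and the open fingers at the bottom; the plates measure close to x = 447 mm and evenly spaced. Next I move to the block plane.

{"fn": "apply_moves", "kwargs": {"increments": [[[0.55,-0.33,0,0],[1,-0.61,0,0],[1,-0.61,0,0]]], "fingers": -1, "newtons": 50}}

```text
clock: 0.52
tool_pos: [0.2386, -0.3801, 0.2312]
eef_rot: [-3.14, -0.0, 0.336]
wrist_force: [-0.8, -1.3, 0.4]
gripper_width: 0.997
finger_force: 0.0
```

{"fn": "apply_moves", "kwargs": {"increments": [[[0.55,-0.33,0,0],[1,-0.61,0,0],[1,-0.61,0,0]]]}}

```text
clock: 0.9
tool_pos: [0.3133, -0.2909, 0.2312]
eef_rot: [-3.141, -0.0, 0.336]
wrist_force: [0.8, -0.5, 1.4]
gripper_width: 0.996
finger_force: 0.0
```

{"fn": "apply_moves", "kwargs": {"increments": [[[0.55,-0.33,0,0],[1,-0.61,0,0],[1,-0.61,0,0]]]}}

```text
clock: 1.27
tool_pos: [0.3881, -0.2015, 0.2311]
eef_rot: [3.141, -0.0, 0.335]
wrist_force: [0.1, -0.7, -0.4]
gripper_width: 1.004
finger_force: 0.0
```

{"fn": "apply_moves", "kwargs": {"increments": [[[0.55,-0.33,0,0],[1,-0.61,0,0],[1,-0.61,0,0]]]}}

```text
clock: 1.65
tool_pos: [0.4628, -0.1119, 0.2308]
eef_rot: [3.141, 0.0, 0.334]
wrist_force: [0.3, -0.3, 0.4]
gripper_width: 0.999
finger_force: 0.0
```

{"fn": "apply_moves", "kwargs": {"increments": [[[0.55,-0.33,0,0],[1,-0.61,0,0],[1,-0.61,0,0]]]}}

```text
clock: 2.02
tool_pos: [0.5374, -0.0223, 0.2304]
eef_rot: [3.141, 0.001, 0.332]
wrist_force: [-1.2, -0.9, 0.1]
gripper_width: 1.0
finger_force: 0.0
```

{"fn": "apply_moves", "kwargs": {"increments": [[[0.5,-0.3,0,0.08],[1,-0.6,0.1,0.16],[1,-0.6,0.2,0.24],[1,-0.6,0.3,0.32],[1,-0.6,0.3,0.4],[1,-0.6,0.3,0.48],[1,-0.6,0.3,0.56],[1,-0.6,0.3,0.64],[1,-0.6,0.3,0.7],[1,-0.6,0.3,0.7]]]}}

```text
clock: 3.28
tool_pos: [0.5491, -0.1277, 0.2018]
eef_rot: [-2.893, 0.063, -0.358]
wrist_force: [0.1, 0.1, 0.2]
gripper_width: 0.998
finger_force: 0.0
```

Run:
```python
from h import *
s=sense();print(s["q"],s["qvel"],s["tool_pos"],s["eef_rot"]);go(.63,.09,.2,np.deg2rad(-65))
```

```text
[-0.36137531  0.42584043  0.16448232  1.37311002  0.24858864  3.13856038] [-0.37573603 -0.09180087 -0.17207608  0.00324701  0.15847651  0.00065425] [ 0.54908528 -0.12771189  0.20176886] [-2.89281773  0.06292548 -0.35843041]
inc [-0.006 -2.323  0.018  0.371] pose [ 0.5491 -0.1277  0.2018] -20.54
```

{"fn": "apply_moves", "kwargs": {"increments": [[[0,0,0,-0.08],[0,0,0,-0.16],[0,0,0,-0.24],[0,0,0,-0.32],[0,0,0,-0.4],[0,0,0,-0.48],[0,0,0,-0.56],[0,0,0,-0.64],[0,0,0,-0.72],[0,0,0,-0.72]]]}}

```text
clock: 4.53
tool_pos: [0.5497, -0.1265, 0.2019]
eef_rot: [-3.061, -0.243, 1.132]
wrist_force: [1.3, -1.1, 0.6]
gripper_width: 0.997
finger_force: 0.0
```

Run:
```python
from h import *
s=sense();print(s["q"],s["qvel"],s["tool_pos"],s["eef_rot"]);go(.63,.09,.2,np.deg2rad(115))
```

```text
[-0.35880961  0.42606362  0.16528635  1.37312611  0.24829003  1.63316885] [ 0.01308597  0.00259277  0.00336108 -0.00266689  0.00532025  0.04962663] [ 0.54973239 -0.126517    0.20190781] [-3.06090241 -0.24324124  1.13186914]
inc [ 2.301 -0.194  0.019 -0.418] pose [ 0.5497 -0.1265  0.2019] 64.85
```

{"fn": "apply_moves", "kwargs": {"increments": [[[0.5,-0.05,0,-0.05],[1,-0.1,0,-0.1],[1,-0.1,0,-0.1]]]}}

```text
clock: 4.9
tool_pos: [0.5834, -0.0306, 0.2281]
eef_rot: [-3.117, -0.256, 1.354]
wrist_force: [-0.4, -0.8, -0.1]
gripper_width: 0.999
finger_force: 0.0
```

Run:
```python
from h import *
from scipy.spatial.transform import Rotation as R
s=sense();print(s["q"],s["qvel"],s["tool_pos"],s["eef_rot"]);print(R.from_euler("xyz",s["eef_rot"]).as_matrix())
T=camera_model("wrist")["world_from_camera"];print(T)
```

```text
[-0.18443815  0.41803927  0.22177964  1.39125736  0.25610865  1.59771841] [-5.07468109e-02  9.95856210e-03 -3.14934639e-02 -2.65637745e-05
 -3.28967325e-02 -1.41785504e-03] [ 0.58338266 -0.03062643  0.22809737] [-3.11726874 -0.25551196  1.35415841]
[[ 0.20796887  0.97765803  0.03055687]
 [ 0.94491854 -0.20888041  0.25198796]
 [ 0.25274078 -0.02353189 -0.96724782]]
[[ 0.97747708 -0.20906003 -0.02885254  0.59417452]
 [-0.20977143 -0.97744819 -0.02431011  0.00150441]
 [-0.02311959  0.02981502 -0.99928802  0.38548521]
 [ 0.          0.          0.          1.        ]]
```

{"fn": "apply_moves", "kwargs": {"increments": [[[0,0,0,-0.088],[0,0,0,-0.176],[0,0,0,-0.264],[0,0,0,-0.352],[0,0,0,-0.44],[0,0,0,-0.528],[0,0,0,-0.616],[0,0,0,-0.704],[0,0,0,-0.792],[0,0,0,-0.88]]]}}

```text
clock: 6.15
tool_pos: [0.5819, -0.0341, 0.2264]
eef_rot: [2.889, 0.043, -3.088]
wrist_force: [-0.3, 0.5, 0.0]
gripper_width: 0.996
finger_force: 0.0
```

{"fn": "apply_moves", "kwargs": {"increments": [[[0,0,0,-0.088],[0,0,0,-0.176],[0,0,0,-0.264],[0,0,0,-0.352],[0,0,0,-0.44],[0,0,0,-0.528],[0,0,0,-0.616],[0,0,0,-0.704],[0,0,0,-0.792],[0,0,0,-0.88]]]}}

```text
clock: 7.4
tool_pos: [0.5819, -0.0341, 0.2264]
eef_rot: [-3.03, 0.231, -1.227]
wrist_force: [-0.3, 0.8, 0.5]
gripper_width: 1.002
finger_force: 0.0
```

{"fn": "apply_moves", "kwargs": {"increments": [[[0,0,0,-0.088],[0,0,0,-0.176],[0,0,0,-0.264],[0,0,0,-0.352],[0,0,0,-0.44],[0,0,0,-0.5],[0,0,0,-0.5]]]}}

```text
clock: 8.28
tool_pos: [0.5821, -0.0337, 0.2265]
eef_rot: [-2.886, 0.022, -0.196]
wrist_force: [-0.5, -0.3, 1.4]
gripper_width: 0.997
finger_force: 0.0
```

```bash
cat >> h.py <<'E'
from scipy.spatial.transform import Rotation as R
def st():
    s=sense();print("t",round(s["clock"],2),"q",np.round(s["q"],3),np.round(s["tool_pos"],4),"yaw",round(np.rad2deg(s["eef_rot"][2]),2),"toolz",np.round(R.from_euler("xyz",s["eef_rot"]).as_matrix()[:,2],3))
E
python3 -c "from h import *;st()"
```

```text
t 8.28 q [-0.19   0.419  0.219  1.391  0.255 -3.135] [ 0.5821 -0.0337  0.2265] yaw -11.21 toolz [ 0.028  0.252 -0.967]
```

Now I press against the q6 limit in small steps and watch the tilt.

{"fn": "apply_moves", "kwargs": {"increments": [[[0,0,0,-0.08],[0,0,0,-0.16],[0,0,0,-0.16]]]}}

```text
clock: 8.65
tool_pos: [0.5829, 0.0608, 0.2267]
eef_rot: [-2.949, -0.06, 0.003]
wrist_force: [0.3, -0.5, -0.3]
gripper_width: 1.001
finger_force: 0.0
```

```bash
python3 -c "from h import *;st()"
```

```text
t 8.65 q [ 0.005  0.363  0.145  1.292  0.192 -3.139] [0.5829 0.0608 0.2267] yaw 0.16 toolz [ 0.059  0.191 -0.98 ]
```

{"fn": "apply_moves", "kwargs": {"increments": [[[0,0.3,0,-0.05],[0,0.6,0,-0.1],[0,0.6,0,-0.1]]]}}

```text
clock: 9.02
tool_pos: [0.575, 0.0967, 0.2148]
eef_rot: [-3.011, -0.095, 0.097]
wrist_force: [-0.2, -1.1, -0.1]
gripper_width: 0.996
finger_force: 0.0
```

```bash
python3 -c "from h import *;st()"
```

```text
t 9.03 q [ 0.099  0.336  0.081  1.22   0.13  -3.14 ] [0.575  0.0967 0.2148] yaw 5.57 toolz [ 0.081  0.139 -0.987]
```

{"fn": "apply_moves", "kwargs": {"increments": [[[0,0.3,-0.1,0.08],[0,0.6,-0.2,0.17],[0,1,-0.2,0.26],[0,1,-0.2,0.35],[0,1,-0.2,0.45],[0,1,-0.2,0.45]]]}}

```text
clock: 9.78
tool_pos: [0.5852, -0.0062, 0.2221]
eef_rot: [-2.987, 0.048, -0.837]
wrist_force: [-0.8, 0.5, 0.5]
gripper_width: 1.004
finger_force: 0.0
```

{"fn": "apply_moves", "kwargs": {"increments": [[[0.19,0.48,-0.05,0],[0.38,0.95,-0.1,0],[0.38,0.95,-0.1,0]]]}}

```text
clock: 10.15
tool_pos: [0.5382, -0.0999, 0.2153]
eef_rot: [-2.988, 0.048, -0.839]
wrist_force: [0.8, -0.0, -0.2]
gripper_width: 1.0
finger_force: 0.0
```

{"fn": "apply_moves", "kwargs": {"increments": [[[0.19,0.48,-0.05,0],[0.38,0.95,-0.1,0],[0.38,0.95,-0.1,0]]]}}

```text
clock: 10.52
tool_pos: [0.4934, -0.1912, 0.2088]
eef_rot: [-2.987, 0.048, -0.838]
wrist_force: [0.6, 0.0, 0.2]
gripper_width: 1.0
finger_force: 0.0
```

{"fn": "apply_moves", "kwargs": {"increments": [[[0.19,0.48,-0.05,0],[0.38,0.95,-0.1,0],[0.38,0.95,-0.1,0]]]}}

```text
clock: 10.9
tool_pos: [0.4485, -0.2827, 0.2021]
eef_rot: [-2.987, 0.048, -0.838]
wrist_force: [-0.2, 0.4, 0.0]
gripper_width: 0.996
finger_force: 0.0
```

```bash
python3 -c "from h import *;st()"
```

```text
t 10.9 q [-0.654  0.326  0.035  1.297  0.161 -2.956] [ 0.4485 -0.2827  0.2021] yaw -48.0 toolz [ 0.083  0.138 -0.987]
```

{"fn": "apply_moves", "kwargs": {"increments": [[[0.19,0.48,-0.1,0],[0.38,0.95,-0.2,0],[0.38,0.95,-0.2,0]]]}}

```text
clock: 11.28
tool_pos: [0.4028, -0.376, 0.2056]
eef_rot: [-2.987, 0.047, -0.838]
wrist_force: [0.1, 0.8, -0.5]
gripper_width: 1.0
finger_force: 0.0
```

{"fn": "apply_moves", "kwargs": {"increments": [[[0.1,0.48,-0.1,0],[0.2,0.8,-0.2,0],[0.2,0.8,-0.2,0]]]}}

```text
clock: 11.65
tool_pos: [0.3854, -0.4219, 0.2123]
eef_rot: [-3.02, 0.047, -0.896]
wrist_force: [-0.0, 0.1, -0.9]
gripper_width: 1.002
finger_force: 0.0
```

```bash
python3 -c "from h import *;st()"
```

```text
t 11.65 q [-0.895  0.429  0.216  1.405  0.122 -3.141] [ 0.3854 -0.4219  0.2123] yaw -51.35 toolz [ 0.066  0.113 -0.991]
```

{"fn": "apply_moves", "kwargs": {"increments": [[[0,0.5,-0.05,-0.05],[0,1,-0.1,-0.1],[0,1,-0.1,-0.1]]]}}

```text
clock: 12.02
tool_pos: [0.4053, -0.3916, 0.2098]
eef_rot: [-3.074, 0.026, -0.805]
wrist_force: [0.2, -0.7, 0.5]
gripper_width: 1.002
finger_force: 0.0
```

```bash
python3 -c "from h import *;st()"
```

```text
t 12.03 q [-0.805  0.398  0.167  1.367  0.068 -3.141] [ 0.4053 -0.3916  0.2098] yaw -46.15 toolz [ 0.031  0.066 -0.997]
```

{"fn": "apply_moves", "kwargs": {"increments": [[[0,0.5,0,-0.06],[0,1,0,-0.12],[0,1,0,-0.12]]]}}

```text
clock: 12.4
tool_pos: [0.429, -0.3494, 0.2036]
eef_rot: [-3.138, 0.014, -0.687]
wrist_force: [0.8, 0.3, -0.3]
gripper_width: 1.001
finger_force: 0.0
```

```bash
python3 -c "from h import *;st()"
```

```text
t 12.4 q [-0.686  0.37   0.112  1.326  0.004 -3.141] [ 0.429  -0.3494  0.2036] yaw -39.33 toolz [-0.008  0.012 -1.   ]
```

{"fn": "apply_moves", "kwargs": {"increments": [[[-0.13,-0.5,0,0.07],[-0.26,-0.96,0,0.14],[-0.26,-0.96,0,0.21],[-0.26,-0.96,0,0.21]]]}}

```text
clock: 12.9
tool_pos: [0.4696, -0.2595, 0.2045]
eef_rot: [3.139, 0.013, -1.125]
wrist_force: [-1.0, -0.2, -0.6]
gripper_width: 1.0
finger_force: 0.0
```

{"fn": "apply_moves", "kwargs": {"increments": [[[-0.3,-0.35,0,0],[-0.6,-0.7,0,0],[-0.82,-0.98,0,0]]]}}

```text
clock: 13.28
tool_pos: [0.5231, -0.1436, 0.2052]
eef_rot: [3.139, 0.014, -1.127]
wrist_force: [-0.5, 0.2, -0.3]
gripper_width: 0.998
finger_force: 0.0
```

{"fn": "apply_moves", "kwargs": {"increments": [[[-0.3,-0.35,0,0],[-0.6,-0.7,0,0],[-0.82,-0.98,0,0]]]}}

```text
clock: 13.65
tool_pos: [0.5768, -0.0273, 0.2059]
eef_rot: [3.139, 0.014, -1.126]
wrist_force: [0.5, 0.1, -0.1]
gripper_width: 1.0
finger_force: 0.0
```

{"fn": "apply_moves", "kwargs": {"increments": [[[-0.3,-0.35,0,0],[-0.6,-0.7,0,0],[-0.82,-0.98,0,0],[-0.82,-0.98,0,0]]]}}

```text
clock: 14.15
tool_pos: [0.6305, 0.0895, 0.2058]
eef_rot: [3.138, 0.014, -1.124]
wrist_force: [-0.2, -0.8, -0.7]
gripper_width: 0.999
finger_force: 0.0
```

Run:
```python
from h import *
st();go(.629,.091,.15,np.deg2rad(-65))
m=camera_model("wrist");im=get_image("wrist");cv2.imwrite("pics/w1.png",im[:,:,::-1]);np.save("w1.npy",m["world_from_camera"])
print(proj(m,[.629,.091,.024]))
```

```text
t 14.15 q [ 0.135  0.536  0.377  1.419  0.012 -1.882] [0.6305 0.0895 0.2058] yaw -64.4 toolz [-0.009  0.011 -1.   ]
inc [-0.02   0.007  0.558  0.005] pose [0.6305 0.0895 0.2058] -64.4
(np.float64(256.7786854101748), np.float64(164.53442934088002))
```

View pics/w1.png

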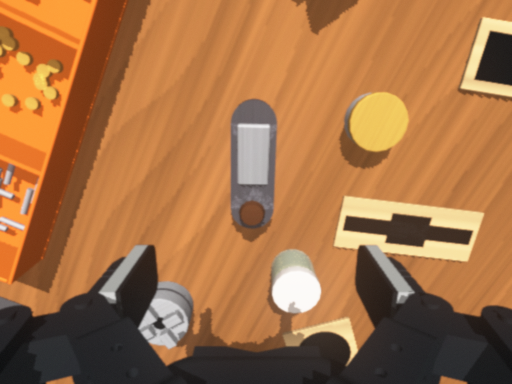

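The wrist view shows the plane upright in the picture at (253,163), between the open fingers. The tin is at (378,122), the jar at (296,280) and the tap plate at (410,229), all clear of the descent.

```bash
cat >> m.py <<'E'
def tool(im,m,c,r,z,sat=110):
    h=cv2.cvtColor(im,cv2.COLOR_BGR2HSV);k=cv2.inRange(h,(0,0,0),(180,sat,255))|cv2.inRange(h,(0,0,0),(180,255,95))
    w=np.zeros(k.shape,np.uint8);cv2.circle(w,c,r,255,-1);k=cv2.morphologyEx(k&w,cv2.MORPH_CLOSE,np.ones((5,5)))
    n,lab,s,_=cv2.connectedComponentsWithStats(k);i=1+np.argmax(s[1:,4]);v,u=np.nonzero(lab==i)
    P=ray(m,u.astype(float),v.astype(float),z);mu=P.mean(0)*1000
    w_,V=np.linalg.eigh(np.cov(P.T));d=V[:,1]
    return np.round(mu,1),round((np.rad2deg(np.arctan2(d[1],d[0]))+90)%180-90,1),rect(P),len(u)
E
python3 - <<'E'
from m import *
im=cv2.imread("pics/w1.png");m=camera_model("wrist");m["world_from_camera"]=np.load("w1.npy")
print("plane",tool(im,m,(253,163),78,.024),tool(im,m,(253,163),78,.024,80));print("ptap",dark(im,m,(410,229),66,.005,80));print("tin",ray(m,[378.],[122.],.027))
im=cv2.imread("pics/top0.png");m=camera_model("top");print("top plane",tool(im,m,(199,128),32,.024))
go(.629,.091,.0,np.deg2rad(-65))
E
```

```text
plane (array([634.7,  88.1]), np.float64(-65.7), (array([631.5,  94.6]), array([129.6,  43.3]), -65.7), 4887) (array([634.9,  88.1]), np.float64(-65.7), (array([631.5,  95.1]), array([128.8,  43.1]), -65.6), 4777)
ptap (array([443.8,  90. ]), np.float64(18.3), (array([443.6,  90. ]), array([141.1,  33.1]), 18.4), 2124)
tin [[0.54388103 0.00410047]]
top plane (array([629.5,  88.6]), np.float64(-64.2), (array([629.2,  90.6]), array([128.7,  50. ]), -65.5), 763)
inc [-0.031 -0.005  2.06   0.004] pose [0.6299 0.088  0.206 ] -64.52
```

```bash
cat >> h.py <<'E'
def go(x,y,z,yaw=None):
    s=sense();M=R.from_euler("xyz",s["eef_rot"]).as_matrix();w=s["eef_rot"][2]
    d=M.T@(np.array([x,y,z])-s["tool_pos"])*10
    t=0 if yaw is None else -((yaw-np.rad2deg(w)+90)%180-90)/120
    print("inc",np.round(np.r_[d,t],3),"pose",np.round(s["tool_pos"],4),round(np.rad2deg(w),2),"q6",round(s["q"][5],2),"t",round(s["clock"],1))
E
python3 -c "from h import *;go(.6305,.093,.06,-65.5)"
```

```text
inc [-0.023 -0.033  1.46   0.008] pose [0.6299 0.088  0.206 ] -64.52 q6 -1.88 t 14.2
```

{"fn": "apply_moves", "kwargs": {"increments": [[[-0.02,-0.03,0.5,0.008],[-0.02,-0.03,1,0.008]]]}}

```text
clock: 14.45
tool_pos: [0.6313, 0.0902, 0.1066]
eef_rot: [3.141, 0.012, -1.146]
wrist_force: [-0.1, 0.5, -1.4]
gripper_width: 0.996
finger_force: 0.0
```

{"fn": "apply_moves", "kwargs": {"increments": [[[0,0,0.46,0],[0,0,0.46,0],[0,0,0.46,0]]]}}

```text
clock: 14.82
tool_pos: [0.6315, 0.0913, 0.0626]
eef_rot: [3.14, 0.012, -1.147]
wrist_force: [0.5, 0.7, 0.4]
gripper_width: 1.002
finger_force: 0.0
```

Run:
```python
from h import *
go(.6305,.093,-.002,-65.5)
im=get_image("wrist");cv2.imwrite("pics/w2.png",im[:,:,::-1])
```

```text
inc [-0.012  0.001  0.646 -0.002] pose [0.6315 0.0913 0.0626] -65.7 q6 -1.86 t 14.8
```

View pics/w2.png

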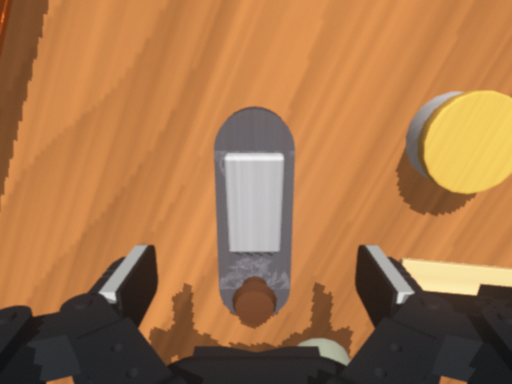

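The view shows the plane centred between the fingers at (255,215).

{"fn": "apply_moves", "kwargs": {"increments": [[[-0.01,0,0.35,0],[-0.01,0,0.55,0],[-0.01,0,0.64,0],[-0.01,0,0.64,0]]]}}

```text
clock: 15.38
tool_pos: [0.6304, 0.0938, -0.0021]
eef_rot: [3.14, 0.013, -1.146]
wrist_force: [0.8, 0.5, 0.1]
gripper_width: 1.0
finger_force: 0.0
```

{"fn": "apply_moves", "kwargs": {"increments": [[[0,0,0,0],[0,0,0,0],[0,0,0,0],[0,0,0,0],[0,0,0,0],[0,0,0,0]]], "fingers": 1, "newtons": 50}}

```text
clock: 16.12
tool_pos: [0.6311, 0.0941, -0.0017]
eef_rot: [-3.141, 0.012, -1.146]
wrist_force: [1.5, -0.1, 6.2]
gripper_width: 0.501
finger_force: 56.7
```

Gripped at about 43 mm, which matches the 44 mm body. I lift it and carry it towards its plate.

{"fn": "apply_moves", "kwargs": {"increments": [[[0,0,-0.2,0],[0,0,-0.6,0],[0,0,-1,0]]]}}

```text
clock: 16.5
tool_pos: [0.6282, 0.0924, 0.0951]
eef_rot: [3.133, 0.015, -1.146]
wrist_force: [-0.0, -0.2, -4.9]
gripper_width: 0.505
finger_force: 52.4
```

{"fn": "apply_moves", "kwargs": {"increments": [[[0.27,0.33,-0.1,0.04],[0.6,0.73,-0.2,0.08],[0.82,1,-0.2,0.128],[0.82,1,-0.2,0.128]]]}}

```text
clock: 17.0
tool_pos: [0.5701, -0.0258, 0.1143]
eef_rot: [3.129, 0.012, -1.418]
wrist_force: [-0.2, 0.3, -6.0]
gripper_width: 0.501
finger_force: 52.7
```

```bash
python3 -c "from h import *;go(.447,-.279,.12,-81)"
```

```text
inc [ 2.314e+00  1.603e+00 -6.500e-02 -2.000e-03] pose [ 0.5701 -0.0258  0.1143] -81.24 q6 -1.77 t 17.0
```

{"fn": "apply_moves", "kwargs": {"increments": [[[0.5,0.3,-0.1,0],[1,0.6,-0.2,0],[1,0.6,-0.2,0]]]}}

```text
clock: 17.38
tool_pos: [0.5281, -0.1348, 0.1348]
eef_rot: [3.133, 0.011, -1.419]
wrist_force: [0.5, 2.1, -5.5]
gripper_width: 0.502
finger_force: 53.2
```

{"fn": "apply_moves", "kwargs": {"increments": [[[0.3,0,0,0],[0.5,0,0,0],[0.5,0,0,0],[0.5,0,0,0]]]}}

```text
clock: 17.88
tool_pos: [0.5373, -0.1802, 0.1339]
eef_rot: [3.134, 0.013, -1.413]
wrist_force: [-0.5, 1.1, -4.7]
gripper_width: 0.504
finger_force: 53.1
```

Run:
```python
from h import *
go(.447,-.279,.12,-81)
m=camera_model("wrist");im=get_image("wrist");cv2.imwrite("pics/w3.png",im[:,:,::-1]);np.save("w3.npy",m["world_from_camera"])
print(proj(m,[.447,-.279,.005]))
```

```text
inc [0.836 1.046 0.136 0.   ] pose [ 0.5373 -0.1802  0.1339] -80.96 q6 -2.06 t 17.9
(np.float64(392.2909173522591), np.float64(70.69660184718558))
```

View pics/w3.png

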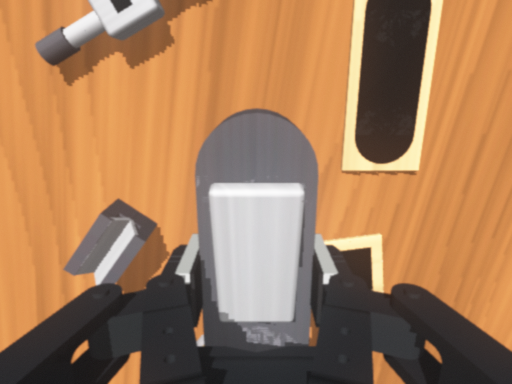

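The view shows the held plane's front end at (258,109), the slot silhouette's near end at (383,163), and the vee block and tap wrench at left.

Run:
```python
from h import *
im=cv2.imread("pics/w3.png");m=camera_model("wrist");m["world_from_camera"]=np.load("w3.npy")
g=cv2.cvtColor(im,cv2.COLOR_BGR2GRAY);h=cv2.cvtColor(im,cv2.COLOR_BGR2HSV)
t=np.array([.5373,-.1802]);w=np.deg2rad(-80.96);X=np.array([np.cos(w),np.sin(w)]);Y=np.array([np.sin(w),-np.cos(w)])
rel=lambda P:np.c_[(P-t)@X,(P-t)@Y]*1000
# plate
k=(g<90).astype(np.uint8);n,l,s,_=cv2.connectedComponentsWithStats(k);i=l[80,395];v,u=np.nonzero(l==i)
P=rel(ray(m,u*1.,v*1.,.005))
print("n",len(u),"near end",np.percentile(P[:,0],.3),P[:,0].min())
sides=[(a,P[(P[:,0]>a)&(P[:,0]<a+5),1]) for a in range(45,90,5)]
print([(a,round(b.min(),1),round(b.max(),1)) for a,b in sides if len(b)])
# held plane
z=.1339+.0017+.024
k=((h[:,:,1]<90)).astype(np.uint8)
n,l,s,_=cv2.connectedComponentsWithStats(k);i=l[150,258];v,u=np.nonzero(l==i);o=(v<230)
P=rel(ray(m,u[o]*1.,v[o]*1.,z));print("plane front",P[:,0].max(),[(a,P[(P[:,0]>a)&(P[:,0]<a+4),1].min().round(1),P[(P[:,0]>a)&(P[:,0]<a+4),1].max().round(1)) for a in (10,20,30,40)])
```

```text
n 9481 near end 13.314021673588034 12.090212420009125
[(45, np.float64(80.6), np.float64(127.0)), (50, np.float64(80.4), np.float64(127.0)), (55, np.float64(80.6), np.float64(127.0)), (60, np.float64(80.9), np.float64(127.1)), (65, np.float64(80.5), np.float64(127.0)), (70, np.float64(80.8), np.float64(127.0)), (75, np.float64(80.5), np.float64(127.1)), (80, np.float64(80.6), np.float64(127.1)), (85, np.float64(80.5), np.float64(127.0))]Traceback (most recent call last):
  File "<stdin>", line 16, in <module>
    return umr_minimum(a, axis, None, out, keepdims, initial, where)
ValueError: zero-size array to reduction operation minimum which has no identity
```

Run:
```python
from h import *
im=cv2.imread("pics/w3.png");m=camera_model("wrist");m["world_from_camera"]=np.load("w3.npy")
h=cv2.cvtColor(im,cv2.COLOR_BGR2HSV)
t=np.array([.5373,-.1802]);w=np.deg2rad(-80.96);X=np.array([np.cos(w),np.sin(w)]);Y=np.array([np.sin(w),-np.cos(w)])
rel=lambda P:np.c_[(P-t)@X,(P-t)@Y]*1000
z=.1339+.0017+.024
k=(h[:,:,1]<100).astype(np.uint8);k[:,:180]=0;k[:,335:]=0
v,u=np.nonzero(k[95:215]);v+=95
P=rel(ray(m,u*1.,v*1.,z));print(len(u),"front",P[:,0].max(),P[:,0].min())
for vv in (115,130,150,170,190,210):
    q=np.nonzero(k[vv])[0];print(vv,q.min(),q.max(),rel(ray(m,np.array([q.min(),q.max()+1.]),np.array([vv,vv])*1.,z)).round(1).tolist())
```

```text
11113 front 65.24952714236069 26.98777964534877
115 231 280 [[63.3, -9.1], [63.2, 7.9]]
130 213 299 [[58.2, -15.5], [58.1, 14.6]]
150 200 313 [[51.2, -20.3], [51.1, 19.8]]
170 195 317 [[44.0, -22.4], [43.9, 21.6]]
190 196 317 [[36.5, -22.5], [36.4, 22.0]]
210 197 316 [[28.7, -22.5], [28.6, 22.0]]
```

```bash
python3 -c "from h import *;go(.4473,-.2775,.05,-81)"
```

```text
inc [8.310e-01 1.036e+00 8.380e-01 1.000e-03] pose [ 0.5373 -0.1801  0.134 ] -80.94 q6 -2.06 t 17.9
```

{"fn": "apply_moves", "kwargs": {"increments": [[[0.4,0.5,0,0],[0.8,0.96,0,0],[0.8,0.96,0.5,0],[0.8,0.96,0.84,0],[0.8,0.96,0.84,0]]]}}

```text
clock: 18.55
tool_pos: [0.4519, -0.2721, 0.0477]
eef_rot: [3.129, 0.017, -1.413]
wrist_force: [0.0, 0.4, -5.7]
gripper_width: 0.503
finger_force: 53.5
```

```bash
python3 -c "from h import *;go(.4473,-.2775,.007,-81)"
```

```text
inc [0.053 0.049 0.407 0.   ] pose [ 0.4519 -0.2721  0.0477] -80.97 q6 -2.27 t 18.6
```

{"fn": "apply_moves", "kwargs": {"increments": [[[0.05,0.05,0.2,0],[0.05,0.05,0.36,0],[0.05,0.05,0.41,0],[0.05,0.05,0.41,0]]]}}

```text
clock: 19.05
tool_pos: [0.4504, -0.2793, 0.0095]
eef_rot: [3.135, 0.012, -1.413]
wrist_force: [0.3, 0.6, -4.9]
gripper_width: 0.504
finger_force: 53.5
```

```bash
python3 -c "from h import *;go(.4473,-.2775,.0035,-81);print(sense()['wrist_force'])"
```

```text
inc [-0.022  0.027  0.061  0.   ] pose [ 0.4504 -0.2793  0.0095] -80.97 q6 -2.29 t 19.1
[ 0.26851231  0.64737332 -4.92749275]
```

{"fn": "apply_moves", "kwargs": {"increments": [[[-0.02,0.03,0.02,0],[-0.02,0.03,0.04,0],[-0.02,0.03,0.04,0]]]}}

```text
clock: 19.42
tool_pos: [0.4467, -0.2781, 0.0054]
eef_rot: [3.135, 0.012, -1.414]
wrist_force: [0.3, -0.0, -5.6]
gripper_width: 0.504
finger_force: 53.6
```

```bash
python3 -c "from h import *;go(.4473,-.2775,.0035,-81);print(sense()['wrist_force'])"
```

```text
inc [-0.005 -0.007  0.019 -0.   ] pose [ 0.4467 -0.2781  0.0054] -81.01 q6 -2.29 t 19.4
[ 0.32977163 -0.02338131 -5.59931273]
```

{"fn": "apply_moves", "kwargs": {"increments": [[[0,0,0.01,0],[0,0,0.02,0],[0,0,0.02,0]]]}}

```text
clock: 19.8
tool_pos: [0.4468, -0.2782, 0.0035]
eef_rot: [3.135, 0.011, -1.414]
wrist_force: [-0.6, 0.2, -3.2]
gripper_width: 0.505
finger_force: 54.7
```

{"fn": "apply_moves", "kwargs": {"increments": [[[0,0,0.008,0],[0,0,0.008,0]]]}}

```text
clock: 20.05
tool_pos: [0.4469, -0.2782, 0.0034]
eef_rot: [3.136, 0.011, -1.414]
wrist_force: [-2.9, 1.8, 4.6]
gripper_width: 0.502
finger_force: 58.7
```

{"fn": "apply_moves", "kwargs": {"increments": [[[0,0,0,0],[0,0,0,0],[0,0,0,0],[0,0,0,0],[0,0,-0.3,0],[0,0,-0.8,0],[0,0,-1,0]]], "fingers": -1}}

```text
clock: 20.92
tool_pos: [0.4491, -0.2801, 0.1054]
eef_rot: [3.138, 0.009, -1.414]
wrist_force: [0.5, 0.7, -0.3]
gripper_width: 0.998
finger_force: 0.0
```

Run:
```python
from m import *
im=get_image("wrist");m=camera_model("wrist");np.save("w4.npy",m["world_from_camera"]);cv2.imwrite("pics/w4.png",im[:,:,::-1])
im=get_image("top");cv2.imwrite("pics/top1.png",im[:,:,::-1])
go(.645,-.295,.15,37)
m=camera_model("top");im=im[:,:,::-1].copy()
for z in (.012,.024):print(tool(im,m,(340,125),32,z))
```

```text
inc [ 0.447 -1.907 -0.454  0.517] pose [ 0.4495 -0.2803  0.1053] -81.0 q6 -2.29 t 21.0
(array([ 646.7, -295.7]), np.float64(36.8), (array([ 647.2, -295.5]), array([141.2,  41. ]), 35.5), 478)
(array([ 642.8, -293.1]), np.float64(36.8), (array([ 643.4, -292.8]), array([139.7,  40.5]), 35.5), 478)
```

View pics/w4.png

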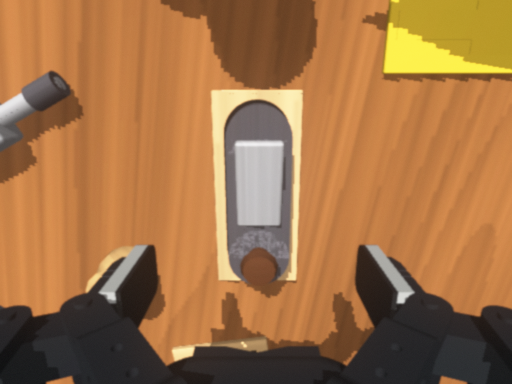

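The view shows the plane on its slot plate, body at u 226 to 292 and plate at u 214 to 300. I check the fit numerically.

Run:
```python
from m import *
im=cv2.imread("pics/w4.png");m=camera_model("wrist");m["world_from_camera"]=np.load("w4.npy")
h=cv2.cvtColor(im,cv2.COLOR_BGR2HSV)
# plate wood: pale
pale=cv2.inRange(h,(15,40,170),(30,140,255))
body=cv2.inRange(h,(0,0,0),(180,95,150))
w=np.deg2rad(-81);X=np.array([np.cos(w),np.sin(w)]);Y=np.array([np.sin(w),-np.cos(w)]);t=np.array([.4495,-.2803])
rel=lambda u,v,z:((ray(m,[u*1.],[v*1.],z)[0]-t)@np.c_[X,Y]*1000).round(1)
for v in (150,180,210,240):
    p=np.nonzero(pale[v,190:320])[0]+190;b=np.nonzero(body[v,216:300])[0]+216
    a=[rel(p.min(),v,.005),rel(p.max()+1,v,.005)];c=[rel(b.min(),v,.029),rel(b.max()+1,v,.029)]
    print(v,p.min(),p.max(),b.min(),b.max(),"plate y",a[0][1],a[1][1],"mid",(a[0]+a[1])[1]/2,"body",c[0][1],c[1][1],"mid",(c[0]+c[1])[1]/2)
for u in (250,258,266):
    p=np.nonzero(pale[60:300,u])[0]+60;b=np.nonzero(body[60:200,u])[0]+60
    print(u,p.min(),p.max(),b.min(),"plate x mid",(rel(u,p.min(),.005)+rel(u,p.max()+1,.005))[0]/2,(rel(u,p.min(),.005)-rel(u,p.max()+1,.005))[0],"body mid",rel(u,b.min(),.029)[0]-65)
```

```text
150 213 300 225 291 plate y -32.5 32.3 mid -0.10000000000000142 body -21.4 23.1 mid 0.8500000000000014
180 214 299 225 291 plate y -32.6 32.4 mid -0.10000000000000142 body -22.0 23.7 mid 0.8499999999999996
210 215 298 226 290 plate y -32.7 32.5 mid -0.10000000000000142 body -21.9 23.6 mid 0.8500000000000014
240 216 298 227 289 plate y -32.8 33.4 mid 0.3000000000000007 body -21.8 23.6 mid 0.9000000000000004
250 89 99 102 plate x mid 67.75 7.5 body mid -1.3999999999999986
258 90 99 101 plate x mid 67.4 6.799999999999997 body mid -0.7999999999999972
266 89 100 102 plate x mid 67.4 8.200000000000003 body mid -1.3999999999999986
```

```bash
python3 - <<'E'
from m import *
im=cv2.imread("pics/w4.png");m=camera_model("wrist");m["world_from_camera"]=np.load("w4.npy")
h=cv2.cvtColor(im,cv2.COLOR_BGR2HSV);pale=cv2.inRange(h,(15,40,170),(30,150,255))
w=np.deg2rad(-81);X=np.array([np.cos(w),np.sin(w)]);t=np.array([.4495,-.2803])
rel=lambda u,v,z:round(((ray(m,[u*1.],[v*1.],z)[0]-t)@X*1000),1)
for u in (221,224,288,292):
    p=np.nonzero(pale[60:300,u])[0]+60; a,b=rel(u,p.min()-.5,.005),rel(u,p.max()+.5,.005);print(u,p.min(),p.max(),a,b,(a+b)/2,a-b)
E
python3 -c "
import cv2;a=cv2.imread('pics/w4.png')[80:300,195:320];cv2.imwrite('pics/c4.png',cv2.resize(a,None,fx=2.7,fy=2.7,interpolation=2))"
```

```text
221 89 280 71.8 -80.8 -4.5 152.6
224 89 280 71.8 -80.8 -4.5 152.6
288 89 280 71.8 -80.9 -4.550000000000004 152.7
292 89 280 71.8 -80.9 -4.550000000000004 152.7
```

View pics/c4.png

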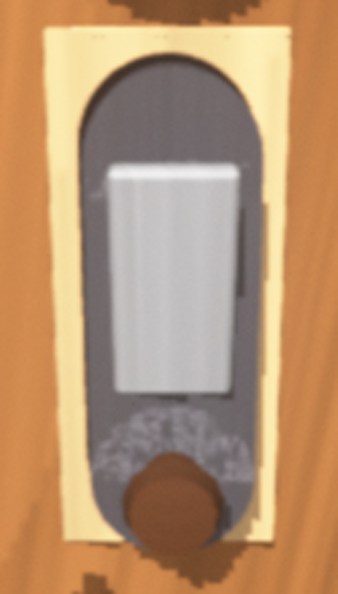

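It sits about 2 mm too far forward along the slot. I re-grip it lightly and ease it back.

{"fn": "apply_moves", "kwargs": {"increments": [[[0,0,0.5,0],[0,0,0.85,0],[0,0,1,0],[0,0,1,0]]]}}

```text
clock: 21.52
tool_pos: [0.4455, -0.2773, 0.001]
eef_rot: [3.132, 0.014, -1.414]
wrist_force: [-0.2, -0.0, -0.0]
gripper_width: 1.001
finger_force: 0.0
```

{"fn": "apply_moves", "kwargs": {"increments": [[[0,0,0,0],[0,0,0,0],[0,0,0,0],[0,0,0,0],[0,0,-0.015,0],[-0.012,-0.004,-0.015,0],[-0.022,-0.008,-0.015,0],[-0.022,-0.008,-0.015,0],[-0.022,-0.008,-0.003,0],[-0.022,-0.008,0,0]]], "fingers": 1, "newtons": 40}}

```text
clock: 22.78
tool_pos: [0.4472, -0.2759, 0.0039]
eef_rot: [3.135, 0.011, -1.414]
wrist_force: [-4.4, -0.2, 11.2]
gripper_width: 0.503
finger_force: 44.0
```

{"fn": "apply_moves", "kwargs": {"increments": [[[0,0,0,0],[0,0,0,0],[0,0,0,0],[0,0,0,0],[0,0,-0.3,0],[0,0,-0.8,0],[0,0,-1,0],[0,0,-1,0]]], "fingers": -1}}

```text
clock: 23.78
tool_pos: [0.4493, -0.2776, 0.1043]
eef_rot: [3.138, 0.009, -1.414]
wrist_force: [0.4, -1.1, -0.6]
gripper_width: 1.0
finger_force: 0.0
```

```bash
cat > chk.py <<'E'
from m import *
m=camera_model("wrist");s=sense();im=get_image("wrist")[:,:,::-1].copy();cv2.imwrite("pics/w5.png",im);np.save("w5.npy",m["world_from_camera"])
h=cv2.cvtColor(im,cv2.COLOR_BGR2HSV);pale=cv2.inRange(h,(15,40,170),(30,150,255));body=cv2.inRange(h,(0,0,0),(180,95,150))
w=s["eef_rot"][2];X=np.array([np.cos(w),np.sin(w)]);Y=np.array([np.sin(w),-np.cos(w)]);t=s["tool_pos"][:2]
rel=lambda u,v,z:(ray(m,[u*1.],[v*1.],z)[0]-t)@np.c_[X,Y]*1000
p=np.nonzero(pale[60:300,222])[0]+60;print("plate front",rel(222,p.min()-.5,.005),p.min())
for u in (250,258,266):
    b=np.nonzero(body[94:200,u])[0]+94;print("body front",b.min(),rel(u,b.min()-.5,.029))
p=np.nonzero(pale[180,190:320])[0]+190;b=np.nonzero(body[180,216:300])[0]+216
print((rel(p.min(),180,.005)+rel(p.max()+1,180,.005))[1]/2,(rel(b.min(),180,.029)+rel(b.max()+1,180,.029))[1]/2)
go(.647,-.294,.17,37);go(.647,-.294,.17,-143)
E
python3 chk.py
```

```text
plate front [ 73.16459454 -23.54793734] 86
body front 101 [64.07231007 -3.98656153]
body front 98 [65.88748078  1.03685488]
body front 99 [65.27728525  6.05457604]
1.2991065159979875 1.7602097613742007
inc [ 0.472 -1.932 -0.689  0.517] pose [ 0.4482 -0.2769  0.1027] -81.0 q6 -2.28 t 23.8
inc [ 0.472 -1.932 -0.689  0.517] pose [ 0.4482 -0.2769  0.1027] -81.0 q6 -2.28 t 23.8
```

Run:
```python
import cv2,numpy as np
for f in("w4","w5"):
    g=cv2.cvtColor(cv2.imread(f"pics/{f}.png"),cv2.COLOR_BGR2GRAY)
    print(f,g[82:112,258].tolist());print(g[180,205:235].tolist(),g[180,282:306].tolist())
a=[cv2.imread(f"pics/{f}.png")[80:180,205:312] for f in("w4","w5")]
cv2.imwrite("pics/c5.png",cv2.resize(np.hstack(a),None,fx=3.6,fy=3.6,interpolation=2))
```

```text
w4 [94, 93, 94, 94, 93, 95, 109, 162, 210, 218, 219, 217, 218, 218, 218, 217, 205, 144, 76, 56, 62, 80, 93, 101, 105, 105, 106, 106, 105, 105]
[154, 153, 154, 153, 152, 153, 150, 150, 156, 188, 219, 225, 225, 223, 222, 223, 225, 225, 221, 193, 125, 94, 103, 107, 108, 107, 109, 107, 109, 114] [118, 84, 78, 90, 105, 108, 110, 108, 113, 126, 144, 163, 199, 226, 232, 232, 227, 200, 157, 147, 149, 148, 149, 147]
w5 [95, 97, 109, 150, 192, 216, 221, 220, 221, 221, 221, 220, 210, 165, 97, 61, 56, 56, 55, 56, 61, 74, 86, 99, 105, 109, 107, 108, 106, 106]
[154, 154, 155, 153, 154, 153, 152, 153, 155, 165, 196, 219, 225, 225, 222, 222, 224, 225, 225, 221, 191, 128, 107, 107, 109, 108, 109, 109, 109, 115] [126, 101, 103, 108, 108, 109, 110, 110, 112, 124, 141, 149, 163, 199, 226, 233, 233, 228, 202, 160, 148, 150, 149, 149]
```

View pics/c5.png

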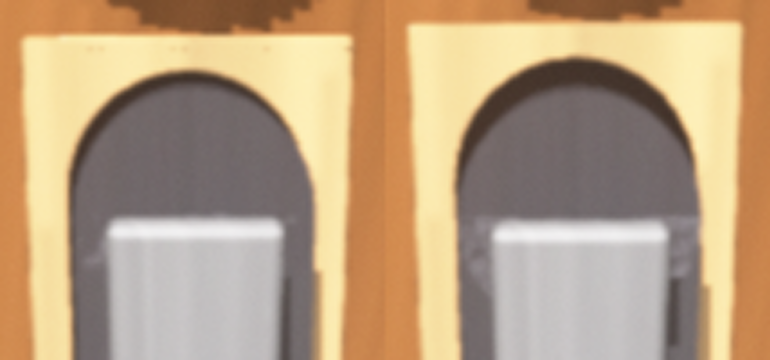

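The right crop shows the silhouette now showing in front of the plane and the body centred to about 0.5 mm. Next is the tap wrench.

{"fn": "apply_moves", "kwargs": {"increments": [[[0.05,-0.2,-0.3,0.088],[0.12,-0.5,-0.6,0.176],[0.24,-0.97,-0.69,0.264],[0.24,-0.97,-0.69,0.352],[0.24,-0.97,-0.69,0.44],[0.24,-0.97,-0.69,0.517],[0.24,-0.97,-0.69,0.517]]]}}

```text
clock: 24.7
tool_pos: [0.5472, -0.2855, 0.1682]
eef_rot: [3.125, -0.002, -2.495]
wrist_force: [-0.2, -0.4, 0.0]
gripper_width: 0.998
finger_force: 0.0
```

```bash
python3 -c "from h import *;go(.647,-.294,.17,-143)"
```

```text
inc [-0.745 -0.669 -0.031  0.001] pose [ 0.5472 -0.2855  0.1682] -142.93 q6 -1.13 t 24.7
```

{"fn": "apply_moves", "kwargs": {"increments": [[[-0.37,-0.33,0,0],[-0.74,-0.67,0,0],[-0.74,-0.67,0,0],[-0.74,-0.67,0,0]]]}}

```text
clock: 25.2
tool_pos: [0.6466, -0.2948, 0.1677]
eef_rot: [3.125, -0.002, -2.495]
wrist_force: [-1.0, -0.4, 0.2]
gripper_width: 1.002
finger_force: 0.0
```

```bash
cat > look.py <<'E'
import sys
from m import *
def look(n):
    m=camera_model("wrist");s=sense();im=get_image("wrist")[:,:,::-1].copy();cv2.imwrite(f"pics/{n}.png",im);np.save(n+".npy",m["world_from_camera"]);st();return im,m
E
python3 - <<'E'
from look import *
im,m=look("w6");u,v=proj(m,[.647,-.294,.018]);c=(int(u),int(v));print(c)
for r in (95,110):print(tool(im,m,c,r,.018),tool(im,m,c,r,.024,80))
E
```

```text
t 25.25 q [-0.431  0.723  0.609  1.471  0.006 -1.077] [ 0.6464 -0.2949  0.1689] yaw -142.99 toolz [-0.01   0.011 -1.   ]
(253, 173)
(array([ 643.9, -293.6]), np.float64(36.6), (array([ 646.9, -290.9]), array([141. ,  33.2]), 36.1), 3635) (array([ 642.7, -294.6]), np.float64(36.6), (array([ 646. , -292.3]), array([138.2,  31.8]), 37.9), 3509)
(array([ 643.9, -293.6]), np.float64(36.6), (array([ 646.9, -290.9]), array([141. ,  33.2]), 36.1), 3635) (array([ 642.7, -294.6]), np.float64(36.6), (array([ 646. , -292.3]), array([138.2,  31.8]), 37.9), 3509)
```

View pics/w6.png

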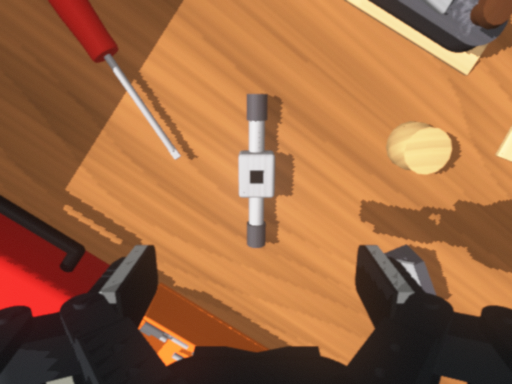

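The view shows the tap wrench upright in the picture, its centre hole at (257,177). The screwdriver (176,155) and the cork-like piece (420,148) are clear of the fingers.

Run:
```python
from look import *
im=cv2.imread("pics/w6.png");m=camera_model("wrist");m["world_from_camera"]=np.load("w6.npy")
g=cv2.cvtColor(im,cv2.COLOR_BGR2GRAY)
v,u=np.nonzero(g[165:190,245:270]<80);u=u+245;v=v+165;print(u.mean(),v.mean(),len(u))
c=ray(m,[u.mean()],[v.mean()],.024)[0];print(c)
e=ray(m,[257.5,255.8],[95.,246.5],.014);print(e.mean(0),np.linalg.norm(e[0]-e[1]),np.rad2deg(np.arctan2(*(e[0]-e[1])[::-1])))
go(*c,.05,-143.5)
```

```text
256.0 176.91596638655463 119
[ 0.64705245 -0.29147003]
[ 0.64770015 -0.2901043 ] 0.1415016785777622 -143.5981961518974
inc [-0.028  0.006  1.189  0.004] pose [ 0.6464 -0.2949  0.1689] -142.99 q6 -1.08 t 25.2
```

{"fn": "apply_moves", "kwargs": {"increments": [[[-0.01,0,0.5,0.005],[-0.03,0,1,0.005],[-0.03,0,1,0.005],[-0.03,0,1,0.005]]]}}

```text
clock: 25.75
tool_pos: [0.6496, -0.2929, 0.0726]
eef_rot: [3.131, 0.001, -2.507]
wrist_force: [-0.1, 0.1, 1.2]
gripper_width: 1.0
finger_force: 0.0
```

```bash
python3 -c "from h import *;go(.647,-.2912,.0005,-143.5)"
```

```text
inc [ 0.011  0.022  0.721 -0.001] pose [ 0.6496 -0.2929  0.0726] -143.65 q6 -1.06 t 25.8
```

{"fn": "apply_moves", "kwargs": {"increments": [[[0.01,0.02,0.4,0],[0.01,0.02,0.62,0],[0.01,0.02,0.72,0],[0.01,0.02,0.72,0]]]}}

```text
clock: 26.25
tool_pos: [0.6474, -0.2911, -0.0005]
eef_rot: [3.13, 0.001, -2.507]
wrist_force: [0.1, 0.2, 1.1]
gripper_width: 0.996
finger_force: 0.0
```

{"fn": "apply_moves", "kwargs": {"increments": [[[0,0,0,0],[0,0,0,0],[0,0,0,0],[0,0,0,0],[0,0,0,0],[0,0,0,0]]], "fingers": 1, "newtons": 50}}

```text
clock: 27.0
tool_pos: [0.6482, -0.2917, -0.0001]
eef_rot: [3.133, 0.001, -2.507]
wrist_force: [1.5, -1.7, 5.0]
gripper_width: 0.364
finger_force: 51.6
```

Gripped at about 31 mm, which matches the 32 mm block. I lift it and carry it across.

{"fn": "apply_moves", "kwargs": {"increments": [[[0,0,-0.2,0],[0,0,-0.6,0],[0,0,-1,0]]]}}

```text
clock: 27.38
tool_pos: [0.646, -0.2908, 0.0968]
eef_rot: [3.124, -0.002, -2.507]
wrist_force: [0.2, 0.2, -2.3]
gripper_width: 0.363
finger_force: 49.8
```

{"fn": "apply_moves", "kwargs": {"increments": [[[-0.07,0.5,-0.2,0],[-0.14,1,-0.4,0],[-0.14,1,-0.4,0]]]}}

```text
clock: 27.75
tool_pos: [0.5981, -0.1998, 0.1403]
eef_rot: [3.126, -0.001, -2.503]
wrist_force: [0.9, -0.8, -2.1]
gripper_width: 0.362
finger_force: 50.6
```

{"fn": "apply_moves", "kwargs": {"increments": [[[-0.07,0.5,0,0],[-0.14,1,0,0],[-0.14,1,0,0]]]}}

```text
clock: 28.12
tool_pos: [0.5488, -0.1117, 0.139]
eef_rot: [3.124, -0.004, -2.504]
wrist_force: [-0.1, 0.1, -2.8]
gripper_width: 0.366
finger_force: 51.1
```

{"fn": "apply_moves", "kwargs": {"increments": [[[-0.07,0.5,0,0.05],[-0.14,1,0,0.1],[-0.14,1,0,0.15],[-0.14,1,0,0.15]]]}}

```text
clock: 28.62
tool_pos: [0.5042, -0.0258, 0.1414]
eef_rot: [3.129, -0.005, -2.82]
wrist_force: [1.0, -0.2, -2.4]
gripper_width: 0.365
finger_force: 51.4
```

```bash
python3 -c "from h import *;go(.4437,.0882,.14,-161.6)"
```

```text
inc [0.214 1.272 0.031 0.   ] pose [ 0.5042 -0.0258  0.1414] -161.56 q6 -0.38 t 28.6
```

{"fn": "apply_moves", "kwargs": {"increments": [[[0,0.4,0,0],[0,0.4,0,0],[0,0.4,0,0]]]}}

```text
clock: 29.0
tool_pos: [0.4918, 0.0116, 0.142]
eef_rot: [3.13, -0.005, -2.821]
wrist_force: [0.0, 0.3, -2.6]
gripper_width: 0.365
finger_force: 51.5
```

Run:
```python
from look import *
im,m=look("w7");print(proj(m,[.4437,.0882,.005]));go(.4437,.0882,.14,-161.6)
g=cv2.cvtColor(im,cv2.COLOR_BGR2GRAY)
```

```text
t 29.05 q [ 0.017  0.29  -0.17   1.119  0.01  -0.303] [0.4918 0.0115 0.142 ] yaw -161.67 toolz [-0.008  0.01  -1.   ]
(np.float64(357.7387417883595), np.float64(151.54793360339863))
inc [ 0.215  0.879  0.032 -0.001] pose [0.4918 0.0115 0.142 ] -161.67 q6 -0.3 t 29.1
```

View pics/w7.png

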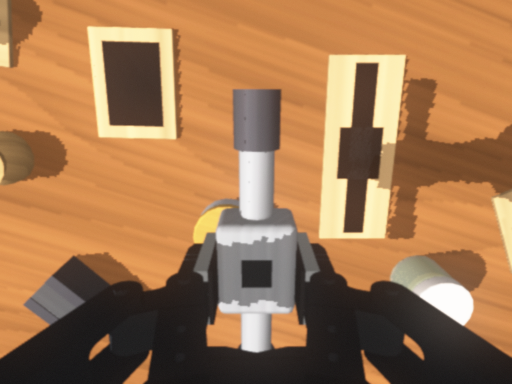

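The view shows the held wrench (tip (257,89), hole (257,274)) level with the tap plate's silhouette at (361,150). The vee plate is at (133,84) and the jar at (435,290).

Run:
```python
from look import *
im=cv2.imread("pics/w7.png");m=camera_model("wrist");m["world_from_camera"]=np.load("w7.npy")
print(dark(im,m,(361,150),92,.005,75),dark(im,m,(361,150),92,.005,60));print("vee",dark(im,m,(133,84),48,.005,75))
g=cv2.cvtColor(im,cv2.COLOR_BGR2GRAY)
t=np.array([.4918,.0115]);w=np.deg2rad(-161.67);B=np.array([[np.cos(w),np.sin(w)],[np.sin(w),-np.cos(w)]])
rel=lambda u,v,z:(B@(ray(m,[u*1.],[v*1.],z)[0]-t)*1000).round(1)
v,u=np.nonzero(g[255:295,235:280]<60);print("hole",rel(u.mean()+235,v.mean()+255,.166),"tip",rel(257,89,.154),rel(257,89,.163),rel(257,89,.145))
for c in [(443.7,90),(443.7,88.2)]:print(B@(np.array(c)/1000-t)*1000)
```

```text
(array([440.9,  89. ]), np.float64(18.4), (array([444.4,  90.4]), array([140.5,  33.9]), 18.5), 3984) (array([445.4,  94.1]), np.float64(-60.8), (array([445. ,  90.7]), array([39.5, 32.1]), 20.1), 886)
vee (array([ 449.2, -103.3]), np.float64(16.5), (array([ 450.1, -103. ]), array([61.4, 41.4]), 16.9), 4221)
hole [0.4 0.1] tip [71.3  0.6] [71.3  0.5] [71.4  0.7]
[20.97202311 89.64393034]
[21.53810426 87.93526065]
```

```bash
python3 -c "from h import *;go(.4450,.0905,.03,-161.5)"
```

```text
inc [ 1.910e-01  8.840e-01  1.132e+00 -1.000e-03] pose [0.4918 0.0115 0.142 ] -161.67 q6 -0.3 t 29.1
```

{"fn": "apply_moves", "kwargs": {"increments": [[[0.1,0.45,0,0],[0.19,0.88,0.1,0],[0.19,0.88,0.6,0],[0.19,0.88,1,0],[0.19,0.88,1,0]]]}}

```text
clock: 29.68
tool_pos: [0.4419, 0.0898, 0.0409]
eef_rot: [3.128, -0.012, -2.822]
wrist_force: [-0.5, -0.1, -2.1]
gripper_width: 0.366
finger_force: 51.4
```

```bash
python3 -c "from h import *;go(.4450,.0905,.009,-161.5)"
```

```text
inc [-0.036 -0.008  0.319 -0.002] pose [0.4419 0.0898 0.0409] -161.68 q6 -0.13 t 29.7
```

{"fn": "apply_moves", "kwargs": {"increments": [[[-0.01,0,0.15,0],[-0.01,0,0.27,0],[-0.01,0,0.31,0],[-0.01,0,0.31,0],[-0.01,0,0.31,0]]]}}

```text
clock: 30.3
tool_pos: [0.4457, 0.0918, 0.013]
eef_rot: [3.129, -0.004, -2.821]
wrist_force: [0.5, 0.2, -2.3]
gripper_width: 0.361
finger_force: 51.5
```

```bash
python3 -c "from h import *;go(.4450,.0905,.005,-161.5)"
```

```text
inc [ 0.01  -0.011  0.079 -0.001] pose [0.4457 0.0918 0.013 ] -161.64 q6 -0.13 t 30.3
```

{"fn": "apply_moves", "kwargs": {"increments": [[[0.01,-0.01,0.04,0],[0.01,-0.01,0.06,0],[0.01,-0.01,0.07,0],[0.01,-0.01,0.07,0]]]}}

```text
clock: 30.8
tool_pos: [0.4444, 0.0905, 0.0053]
eef_rot: [3.129, -0.005, -2.821]
wrist_force: [0.7, 0.4, -2.3]
gripper_width: 0.364
finger_force: 51.5
```

```bash
python3 -c "from h import *;go(.4450,.0905,.005,-161.5);print(sense()['wrist_force'])"
```

```text
inc [-0.006 -0.002  0.003 -0.001] pose [0.4444 0.0905 0.0053] -161.64 q6 -0.13 t 30.8
[ 0.69773762  0.3613279  -2.2669052 ]
```

{"fn": "apply_moves", "kwargs": {"increments": [[[-0.005,0,0.005,0],[-0.005,0,0.01,0],[-0.005,0,0.01,0]]]}}

```text
clock: 31.18
tool_pos: [0.445, 0.0907, 0.0048]
eef_rot: [3.129, -0.004, -2.821]
wrist_force: [-2.2, -0.5, 5.1]
gripper_width: 0.368
finger_force: 53.5
```

{"fn": "apply_moves", "kwargs": {"increments": [[[0,0,0,0],[0,0,0,0],[0,0,0,0],[0,0,0,0],[0,0,-0.3,0],[0,0,-0.8,0],[0,0,-1,0],[0,0,-1,0]]], "fingers": -1}}

```text
clock: 32.17
tool_pos: [0.4474, 0.0899, 0.106]
eef_rot: [3.13, -0.0, -2.821]
wrist_force: [-0.4, 0.7, -0.0]
gripper_width: 0.998
finger_force: 0.0
```

Run:
```python
from look import *
im,m=look("w8");h=cv2.cvtColor(im,cv2.COLOR_BGR2HSV)
pale=cv2.inRange(h,(15,40,170),(30,150,255))
s=sense();w=s["eef_rot"][2];t=s["tool_pos"][:2];B=np.array([[np.cos(w),np.sin(w)],[np.sin(w),-np.cos(w)]])
rel=lambda u,v,z:(B@(ray(m,[u*1.],[v*1.],z)[0]-t)*1000).round(1)
k=cv2.morphologyEx(pale,cv2.MORPH_OPEN,np.ones((3,3)));print(proj(m,[.4444,.0905,.005]))
n,l,sx,_=cv2.connectedComponentsWithStats(k);c=[int(x) for x in proj(m,[.4444,.0905,.005])]
big=[i for i in range(1,n) if sx[i,4]>150 and abs(sx[i,0]+sx[i,2]/2-c[0])<60];print(sx[big])
msk=np.isin(l,big);v,u=np.nonzero(msk);a=[rel(u.min()-.5,c[1],.005),rel(u.max()+.5,c[1],.005),rel(c[0],v.min()-.5,.005),rel(c[0],v.max()+.5,.005)];print(a)
g=cv2.cvtColor(im,cv2.COLOR_BGR2GRAY)
cv2.imwrite("pics/c8.png",cv2.resize(im[max(0,c[1]-110):c[1]+130,c[0]-80:c[0]+80],None,fx=2.5,fy=2.5,interpolation=2));print(c)
go(.645,.289,.16)
```

```text
t 32.23 q [ 0.191  0.257 -0.324  0.994  0.012 -0.13 ] [0.4461 0.0897 0.1046] yaw -161.64 toolz [-0.007  0.011 -1.   ]
(np.float64(256.08630676016855), np.float64(184.3940483030465))
[[ 211   75   88  202 9975]
 [ 302  307   22   38  231]]
[array([  1.9, -33.1]), array([ 1.5, 52.3]), array([80. ,  1.3]), array([-144.3,    1.1])]
[256, 184]
inc [-2.513  1.272 -0.547  0.   ] pose [0.4461 0.0897 0.1046] -161.64 q6 -0.13 t 32.2
```

View pics/c8.png

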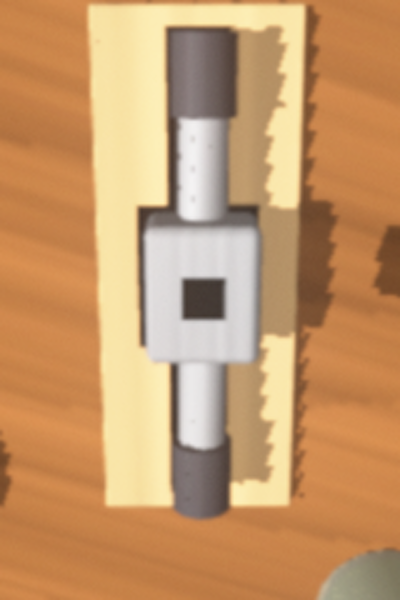

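The crop shows the wrench aligned on its plate but about 1.5 mm off each way. I apply the same small re-grip correction.

{"fn": "apply_moves", "kwargs": {"increments": [[[0,0,0.5,0],[0,0,0.85,0],[0,0,0.99,0],[0,0,0.99,0]]]}}

```text
clock: 32.72
tool_pos: [0.4435, 0.0904, 0.004]
eef_rot: [3.129, -0.008, -2.821]
wrist_force: [0.8, -0.7, 0.7]
gripper_width: 1.0
finger_force: 0.0
```

{"fn": "apply_moves", "kwargs": {"increments": [[[0,0,0,0],[0,0,0,0],[0,0,0,0],[0,0,0,0],[0,0,-0.015,0],[0.008,-0.008,-0.015,0],[0.013,-0.015,-0.015,0],[0.013,-0.015,-0.015,0],[0.013,-0.015,-0.003,0],[0.013,-0.015,0,0]]], "fingers": 1, "newtons": 40}}

```text
clock: 33.98
tool_pos: [0.444, 0.0887, 0.0064]
eef_rot: [3.129, -0.005, -2.821]
wrist_force: [-4.7, -1.3, 12.6]
gripper_width: 0.36
finger_force: 41.6
```

{"fn": "apply_moves", "kwargs": {"increments": [[[0,0,0,0],[0,0,0,0],[0,0,0,0],[0,0,0,0],[0,0,-0.3,0],[0,0,-0.8,0],[0,0,-1,0],[0,0,-1,0]]], "fingers": -1}}

```text
clock: 34.98
tool_pos: [0.4466, 0.0881, 0.1069]
eef_rot: [3.13, -0.0, -2.821]
wrist_force: [-0.2, 0.7, -0.3]
gripper_width: 0.998
finger_force: 0.0
```

Run:
```python
from look import *
im,m=look("w9");g=cv2.cvtColor(im,cv2.COLOR_BGR2GRAY);h=cv2.cvtColor(im,cv2.COLOR_BGR2HSV)
s=sense();w=s["eef_rot"][2];t=s["tool_pos"][:2];B=np.array([[np.cos(w),np.sin(w)],[np.sin(w),-np.cos(w)]])
rel=lambda u,v,z:(B@(ray(m,[u*1.],[v*1.],z)[0]-t)*1000).round(1)
pale=cv2.inRange(h,(15,40,150),(30,150,255))
v,u=np.nonzero(g[183:205,245:270]<90);print("hole",u.mean()+245,v.mean()+183,len(u),rel(u.mean()+245,v.mean()+183,.029))
for r in (110,240):
    q=np.nonzero(pale[r,195:320])[0]+195;print("plate y mid",(rel(q.min()-.5,r,.005)+rel(q.max()+.5,r,.005))/2,q.min(),q.max())
for c in (225,235,275):
    q=np.nonzero(pale[50:300,c])[0]+50;print("plate x",rel(c,q.min()-.5,.005)[0],rel(c,q.max()+.5,.005)[0])
print("tip col",g[74:96,256].tolist());go(.645,.289,.16)
```

```text
t 35.02 q [ 0.187  0.254 -0.325  0.996  0.012 -0.134] [0.4454 0.0879 0.1055] yaw -161.64 toolz [-0.007  0.011 -1.   ]
hole 256.5313807531381 191.02928870292888 239 [3.1 1.3]
plate y mid [56.15  1.7 ] 214 299
plate y mid [-44.8    1.65] 219 294
plate x 78.8 -79.3
plate x 78.8 -78.4
plate x 78.8 -78.7
tip col [141, 139, 132, 165, 213, 229, 232, 232, 232, 225, 182, 133, 116, 116, 115, 115, 115, 115, 117, 116, 116, 116]
inc [-2.526  1.287 -0.538  0.   ] pose [0.4454 0.0879 0.1055] -161.64 q6 -0.13 t 35.0
```

{"fn": "apply_moves", "kwargs": {"increments": [[[-0.4,0.2,-0.2,0],[-0.84,0.43,-0.4,0],[-0.84,0.43,-0.4,0]]]}}

```text
clock: 35.4
tool_pos: [0.514, 0.1569, 0.145]
eef_rot: [3.129, -0.002, -2.819]
wrist_force: [-0.5, -0.3, 1.2]
gripper_width: 1.003
finger_force: 0.0
```

{"fn": "apply_moves", "kwargs": {"increments": [[[-0.42,0.21,0,0],[-0.84,0.43,0,0],[-0.84,0.43,0,0]]]}}

```text
clock: 35.78
tool_pos: [0.5776, 0.223, 0.142]
eef_rot: [3.129, -0.009, -2.819]
wrist_force: [-0.3, -0.3, -1.1]
gripper_width: 0.998
finger_force: 0.0
```

{"fn": "apply_moves", "kwargs": {"increments": [[[-0.42,0.21,0,0],[-0.8,0.43,0,0],[-0.8,0.43,0,0],[-0.8,0.43,0,0]]]}}

```text
clock: 36.28
tool_pos: [0.6385, 0.2863, 0.1441]
eef_rot: [3.13, -0.009, -2.822]
wrist_force: [0.3, 0.4, 1.4]
gripper_width: 0.999
finger_force: 0.0
```

Run:
```python
from look import *
im,m=look("w10");u,v=proj(m,[.6455,.2886,.036]);c=(int(u),int(v));print(c)
for s in (60,80,110):
  print(tool(im,m,c,62,.036,s))
cv2.imwrite("pics/c10.png",im)
g=cv2.GaussianBlur(cv2.cvtColor(im,cv2.COLOR_BGR2GRAY),(5,5),0)
C=cv2.HoughCircles(g[c[1]-80:c[1]+80,c[0]-80:c[0]+80],cv2.HOUGH_GRADIENT,1,40,param1=100,param2=20,minRadius=24,maxRadius=48)
if C is not None:
  for x,y,r in C[0][:3]:print(x+c[0]-80,y+c[1]-80,r,ray(m,[x+c[0]-80.],[y+c[1]-80.],.036))
print(m["fx"]*.031/.25)
```

```text
t 36.33 q [0.416 0.698 0.502 1.381 0.013 0.096] [0.6387 0.2863 0.145 ] yaw -161.69 toolz [-0.011  0.009 -1.   ]
(254, 195)
(array([646.9, 294.1]), np.float64(23.3), (array([647. , 294.5]), array([66. , 60.9]), 18.0), 4952)
(array([646.9, 294.1]), np.float64(23.5), (array([647. , 294.5]), array([66., 61.]), 18.1), 5019)
(array([646.9, 294.1]), np.float64(23.1), (array([647. , 294.8]), array([67.4, 62.3]), 11.3), 5152)
259.5 202.5 37.9 [[0.64976476 0.29448341]]
41.775816581779615
```

View pics/c10.png

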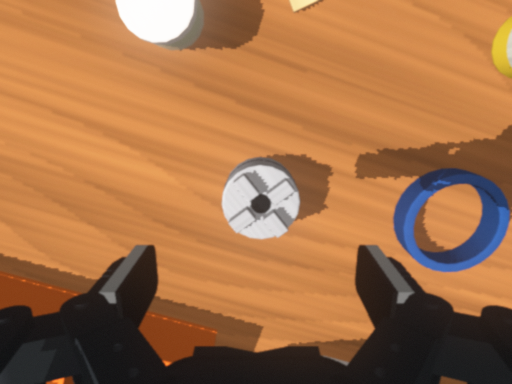

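The view shows the chuck's top circle at (260,203), radius 38 px, well clear of the ring (452,220), the jar (160,20) and the tray at lower left.

```bash
python3 -c "from h import *;go(.6495,.2945,.055)"
```

```text
inc [-0.135  0.034  0.899  0.   ] pose [0.6387 0.2863 0.145 ] -161.69 q6 0.1 t 36.3
```

{"fn": "apply_moves", "kwargs": {"increments": [[[-0.1,0.03,0.2,0],[-0.13,0.03,0.6,0],[-0.13,0.03,0.8,0],[-0.13,0.03,0.8,0],[-0.13,0.03,0.8,0]]]}}

```text
clock: 36.95
tool_pos: [0.6513, 0.2957, 0.0665]
eef_rot: [3.129, -0.004, -2.821]
wrist_force: [-0.0, 0.1, 0.0]
gripper_width: 0.998
finger_force: 0.0
```

```bash
python3 -c "from h import *;go(.6495,.2945,.001)"
```

```text
inc [ 0.018 -0.014  0.655  0.   ] pose [0.6513 0.2957 0.0665] -161.66 q6 0.1 t 37.0
```

{"fn": "apply_moves", "kwargs": {"increments": [[[0.01,-0.01,0.35,0],[0.01,-0.01,0.55,0],[0.01,-0.01,0.65,0],[0.01,-0.01,0.65,0]]]}}

```text
clock: 37.45
tool_pos: [0.6499, 0.2952, 0.0012]
eef_rot: [3.129, -0.004, -2.821]
wrist_force: [-0.3, 0.7, 0.8]
gripper_width: 1.0
finger_force: 0.0
```

{"fn": "apply_moves", "kwargs": {"increments": [[[0,0,0,0],[0,0,0,0],[0,0,0,0],[0,0,0,0],[0,0,0,0]]], "fingers": 1, "newtons": 50}}

```text
clock: 38.08
tool_pos: [0.6509, 0.2958, 0.0029]
eef_rot: [3.129, -0.001, -2.821]
wrist_force: [-0.1, 0.0, 6.0]
gripper_width: 0.709
finger_force: 56.1
```

Gripped at about 60 mm, which matches the 62 mm chuck.

{"fn": "apply_moves", "kwargs": {"increments": [[[0,0,-0.2,0],[0,0,-0.6,0],[0,0,-1,0]]]}}

```text
clock: 38.45
tool_pos: [0.6492, 0.2934, 0.0995]
eef_rot: [3.13, -0.009, -2.821]
wrist_force: [0.4, 0.3, -4.7]
gripper_width: 0.711
finger_force: 55.4
```

{"fn": "apply_moves", "kwargs": {"increments": [[[0.4,0,-0.2,0],[0.95,0,-0.3,0],[0.95,0,-0.3,0],[0.95,0,-0.3,0]]]}}

```text
clock: 38.95
tool_pos: [0.5602, 0.2637, 0.1308]
eef_rot: [3.129, -0.005, -2.821]
wrist_force: [1.4, -0.2, -3.5]
gripper_width: 0.709
finger_force: 55.5
```

Run:
```python
from look import *
im,m=look("w11");c=[int(x) for x in proj(m,[.447,.277,.005])];print(c)
if c[1]>0:print(dark(im,m,c,60,.005,80))
s=sense();t=s["tool_pos"];w=s["eef_rot"][2];B=np.array([[np.cos(w),np.sin(w)],[np.sin(w),-np.cos(w)]])
z=t[2]-.0029+.036
g=cv2.GaussianBlur(cv2.cvtColor(im,cv2.COLOR_BGR2GRAY),(5,5),0);a=[int(x) for x in proj(m,[t[0],t[1],z])];print(a)
h=cv2.cvtColor(im,cv2.COLOR_BGR2HSV);k=(h[:,:,1]<80)
for v in range(a[1]-100,a[1],12):
    q=np.nonzero(k[v,a[0]-110:a[0]+110])[0]+a[0]-110
    if len(q):
        p=ray(m,np.array([q.min(),q.max()+1.]),np.array([v,v])*1.,z)-t[:2];print(v,q.min(),q.max(),(p@B.T*1000).round(1).tolist())
go(.447,.277,.1)
```

```text
t 39.0 q [0.433 0.535 0.179 1.217 0.013 0.113] [0.5612 0.2641 0.1311] yaw -161.64 toolz [-0.008  0.011 -1.   ]
[318, 45]
(array([446.1, 277.5]), np.float64(-62.9), (array([447.6, 278.1]), array([65.1, 63. ]), -71.5), 6535)
[256, 289]
189 227 283 [[39.5, -10.2], [39.4, 9.4]]
201 209 302 [[35.2, -16.5], [35.0, 16.1]]
213 198 311 [[30.8, -20.5], [30.6, 19.4]]
225 192 319 [[26.3, -22.8], [26.0, 22.5]]
237 186 340 [[21.7, -25.2], [21.4, 30.3]]
249 163 350 [[17.1, -33.7], [16.6, 34.2]]
261 154 364 [[12.3, -37.4], [11.7, 39.8]]
273 148 365 [[7.4, -40.0], [6.8, 40.6]]
285 146 365 [[2.4, -41.2], [1.7, 41.0]]
inc [1.042 0.478 0.321 0.   ] pose [0.5612 0.2641 0.1311] -161.64 q6 0.11 t 39.0
```

```bash
python3 -c "from h import *;go(.4484,.2786,.05)"
```

```text
inc [1.022 0.483 0.821 0.   ] pose [0.5612 0.2641 0.1311] -161.64 q6 0.11 t 39.0
```

{"fn": "apply_moves", "kwargs": {"increments": [[[0.5,0.24,0,0],[1,0.48,0,0],[1,0.48,0.4,0],[1,0.48,0.8,0],[1,0.48,0.9,0],[1,0.48,0.9,0],[1,0.48,0.9,0]]]}}

```text
clock: 39.88
tool_pos: [0.4516, 0.2797, 0.0438]
eef_rot: [3.128, -0.002, -2.822]
wrist_force: [0.0, 0.2, -3.8]
gripper_width: 0.711
finger_force: 56.0
```

```bash
python3 -c "from h import *;go(.4484,.2786,.009)"
```

```text
inc [ 0.034 -0.005  0.348  0.   ] pose [0.4516 0.2797 0.0438] -161.66 q6 0.23 t 39.9
```

{"fn": "apply_moves", "kwargs": {"increments": [[[0.02,0,0.15,0],[0.02,0,0.25,0],[0.02,0,0.31,0],[0.02,0,0.31,0],[0.02,0,0.31,0]]]}}

```text
clock: 40.5
tool_pos: [0.4479, 0.2787, 0.0115]
eef_rot: [3.129, -0.004, -2.821]
wrist_force: [-1.1, 0.8, -4.0]
gripper_width: 0.714
finger_force: 56.0
```

```bash
python3 -c "from h import *;go(.4484,.2786,.008)"
```

```text
inc [-0.005 -0.003  0.035  0.   ] pose [0.4479 0.2787 0.0115] -161.64 q6 0.23 t 40.5
```

{"fn": "apply_moves", "kwargs": {"increments": [[[-0.005,0,0.02,0],[-0.005,0,0.03,0],[-0.005,0,0.035,0],[-0.005,0,0.035,0]]]}}

```text
clock: 41.0
tool_pos: [0.4481, 0.2787, 0.008]
eef_rot: [3.129, -0.005, -2.821]
wrist_force: [-0.8, -0.2, -2.6]
gripper_width: 0.712
finger_force: 56.2
```

{"fn": "apply_moves", "kwargs": {"increments": [[[0,0,0.005,0],[0,0,0.01,0],[0,0,0.01,0]]]}}

```text
clock: 41.38
tool_pos: [0.4481, 0.2787, 0.0078]
eef_rot: [3.129, -0.004, -2.821]
wrist_force: [-3.7, -2.1, 6.2]
gripper_width: 0.713
finger_force: 57.1
```

{"fn": "apply_moves", "kwargs": {"increments": [[[0,0,0,0],[0,0,0,0],[0,0,0,0],[0,0,-0.3,0],[0,0,-0.8,0],[0,0,-1,0],[0,0,-1,0],[0,0,-1,0]]], "fingers": -1}}

```text
clock: 42.38
tool_pos: [0.4482, 0.2773, 0.1057]
eef_rot: [3.129, -0.006, -2.821]
wrist_force: [-0.1, 0.4, -0.0]
gripper_width: 1.002
finger_force: 0.0
```

Run:
```python
from look import *
im,m=look("w12");g=cv2.GaussianBlur(cv2.cvtColor(im,cv2.COLOR_BGR2GRAY),(5,5),0)
s=sense();w=s["eef_rot"][2];t=s["tool_pos"][:2];B=np.array([[np.cos(w),np.sin(w)],[np.sin(w),-np.cos(w)]])
u,v=[int(x) for x in proj(m,[.4475,.278,.041])]
C=cv2.HoughCircles(g[v-80:v+80,u-80:u+80],cv2.HOUGH_GRADIENT,1,40,param1=100,param2=20,minRadius=28,maxRadius=60)
for x,y,r in C[0][:2]:print(x+u-80,y+v-80,r,ray(m,[x+u-80.],[y+v-80.],.041))
h=cv2.cvtColor(im,cv2.COLOR_BGR2HSV);pale=cv2.inRange(h,(15,40,150),(30,150,255));k=pale.copy();k[:, :u-100]=0;k[:,u+100:]=0;k[:max(0,v-100)]=0;k[v+80:]=0
vv,uu=np.nonzero(cv2.morphologyEx(k,cv2.MORPH_OPEN,np.ones((3,3))));print(len(uu),rect(ray(m,uu*1.,vv*1.,.005)))
print("dark",dark(im,m,(u,v),65,.005,75))
go(.643,-.1085,.16,-118.5)
cv2.imwrite("pics/c12.png",im[max(0,v-130):v+100,u-130:u+130])
```

```text
t 42.42 q [ 0.546  0.385 -0.136  1.055  0.013  0.226] [0.448  0.2771 0.1053] yaw -161.64 toolz [-0.011  0.009 -1.   ]
256.5 207.5 50.4 [[0.45024308 0.27931702]]
4753 (array([447.2, 277.1]), array([85.7, 85.5]), -47.6)
dark (array([459.1, 283. ]), np.float64(-12.2), (array([459.4, 282.9]), array([16.1, 15.1]), -27.9), 344)
inc [-0.633 -4.267 -0.603 -0.36 ] pose [0.448  0.2771 0.1053] -161.64 q6 0.23 t 42.4
```

View pics/c12.png

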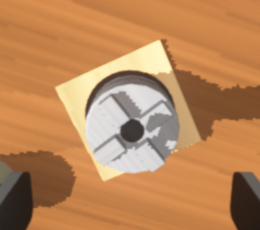

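The crop shows the chuck standing upright on its disc plate, possibly slightly back. I check with an edge profile.

Run:
```python
from look import *
im=cv2.imread("pics/w12.png");m=camera_model("wrist");m["world_from_camera"]=np.load("w12.npy")
g=cv2.cvtColor(im,cv2.COLOR_BGR2GRAY);s=im.astype(int).max(2)-im.astype(int).min(2)
t=np.array([.448,.2771]);w=np.deg2rad(-161.64);B=np.array([[np.cos(w),np.sin(w)],[np.sin(w),-np.cos(w)]])
print(list(zip(range(118,176),g[118:176,254].tolist(),s[118:176,254].tolist())))
print([(r,g[r,195:215].tolist(),g[r,298:318].tolist()) for r in (205,)])
print(g[240:275,256].tolist())
for v in (120,130,140,145,150,155,160,258):print(v,[(z,(B@(ray(m,[256.],[v*1.],z)[0]-t)*1000).round(1)[0]) for z in(.005,.041)])
print("plate rel",B@(np.array([.4472,.2771])-t)*1000)
```

```text
[(118, 148, 126), (119, 149, 128), (120, 153, 129), (121, 156, 133), (122, 159, 132), (123, 158, 132), (124, 160, 129), (125, 168, 117), (126, 201, 100), (127, 224, 86), (128, 230, 80), (129, 231, 78), (130, 230, 78), (131, 231, 77), (132, 231, 77), (133, 232, 76), (134, 232, 75), (135, 232, 75), (136, 234, 74), (137, 234, 73), (138, 235, 72), (139, 234, 72), (140, 235, 72), (141, 232, 77), (142, 205, 91), (143, 132, 70), (144, 76, 38), (145, 66, 30), (146, 65, 29), (147, 73, 29), (148, 95, 22), (149, 102, 19), (150, 98, 20), (151, 95, 20), (152, 100, 18), (153, 104, 17), (154, 107, 18), (155, 111, 15), (156, 138, 13), (157, 190, 7), (158, 220, 4), (159, 227, 3), (160, 226, 3), (161, 226, 3), (162, 225, 3), (163, 225, 3), (164, 224, 3), (165, 224, 3), (166, 223, 3), (167, 217, 4), (168, 198, 4), (169, 185, 5), (170, 179, 4), (171, 159, 6), (172, 144, 7), (173, 138, 8), (174, 138, 8), (175, 136, 7)]
[(205, [155, 156, 155, 154, 155, 156, 155, 163, 191, 216, 221, 221, 221, 222, 221, 225, 231, 228, 225, 223], [133, 132, 130, 129, 130, 138, 153, 163, 166, 166, 166, 167, 167, 167, 167, 170, 169, 169, 171, 171])]
[223, 223, 222, 220, 219, 206, 178, 161, 159, 159, 162, 162, 162, 162, 160, 158, 154, 154, 153, 155, 157, 159, 160, 158, 158, 157, 155, 154, 153, 151, 149, 147, 145, 144, 142]
120 [(0.005, np.float64(50.8)), (0.041, np.float64(53.6))]
130 [(0.005, np.float64(43.7)), (0.041, np.float64(47.6))]
140 [(0.005, np.float64(36.5)), (0.041, np.float64(41.4))]
145 [(0.005, np.float64(32.8)), (0.041, np.float64(38.3))]
150 [(0.005, np.float64(29.2)), (0.041, np.float64(35.2))]
155 [(0.005, np.float64(25.5)), (0.041, np.float64(32.0))]
160 [(0.005, np.float64(21.7)), (0.041, np.float64(28.8))]
258 [(0.005, np.float64(-58.3)), (0.041, np.float64(-39.5))]
plate rel [0.75927692 0.25198922]
```

The chuck is centred within about 1 mm. Next is the vee block.

{"fn": "apply_moves", "kwargs": {"increments": [[[-0.05,-0.4,-0.3,0],[-0.15,-1,-0.6,0],[-0.15,-1,-0.6,0]]]}}

```text
clock: 42.8
tool_pos: [0.4972, 0.1845, 0.1661]
eef_rot: [3.13, -0.003, -2.826]
wrist_force: [-0.4, -0.1, -0.0]
gripper_width: 0.999
finger_force: 0.0
```

{"fn": "apply_moves", "kwargs": {"increments": [[[-0.07,-0.5,0,0],[-0.15,-1,0,0],[-0.15,-1,0,0]]]}}

```text
clock: 43.18
tool_pos: [0.5409, 0.0944, 0.162]
eef_rot: [3.129, -0.008, -2.826]
wrist_force: [-1.0, 0.7, 0.2]
gripper_width: 0.999
finger_force: 0.0
```

{"fn": "apply_moves", "kwargs": {"increments": [[[-0.07,-0.5,0,0],[-0.15,-1,0,0],[-0.15,-1,0,0]]]}}

```text
clock: 43.55
tool_pos: [0.5867, 0.0051, 0.1609]
eef_rot: [3.128, -0.007, -2.824]
wrist_force: [0.5, -0.2, 0.4]
gripper_width: 1.001
finger_force: 0.0
```

{"fn": "apply_moves", "kwargs": {"increments": [[[-0.07,-0.5,0,-0.08],[-0.15,-1,0,-0.16],[-0.15,-1,0,-0.24],[-0.15,-1,0,-0.32],[-0.15,-1,0,-0.36],[-0.15,-1,0,-0.36]]]}}

```text
clock: 44.3
tool_pos: [0.6315, -0.0814, 0.1603]
eef_rot: [3.126, 0.005, -2.066]
wrist_force: [0.5, 0.1, -0.8]
gripper_width: 0.998
finger_force: 0.0
```

Run:
```python
from look import *
im,m=look("w13");u,v=proj(m,[.643,-.1085,.036]);c=(int(u),int(v));print(c)
for s in (80,100):print(tool(im,m,c,62,.036,s),tool(im,m,c,62,.0,s))
go(.643,-.1085,.16,-118.5)
```

```text
t 44.35 q [-0.133  0.559  0.297  1.321  0.01  -1.208] [ 0.6316 -0.0817  0.1605] yaw -118.42 toolz [-0.011  0.011 -1.   ]
(225, 157)
(array([ 646. , -108.4]), np.float64(62.1), (array([ 646.7, -107.3]), array([62.5, 39.9]), 62.2), 3683) (array([ 652.2, -103.4]), np.float64(62.1), (array([ 653. , -102.1]), array([70.9, 45.3]), 62.2), 3683)
(array([ 645.9, -108.6]), np.float64(61.7), (array([ 646.7, -107.5]), array([62.5, 40.4]), 61.5), 3760) (array([ 652.2, -103.6]), np.float64(61.7), (array([ 653.1, -102.4]), array([70.9, 45.9]), 61.5), 3760)
inc [ 0.182 -0.227  0.001  0.001] pose [ 0.6316 -0.0817  0.1605] -118.42 q6 -1.21 t 44.4
```

```bash
python3 -c "from h import *;go(.6463,-.1078,.06,-118)"
```

```text
inc [ 0.165 -0.268  1.    -0.003] pose [ 0.6316 -0.0817  0.1605] -118.42 q6 -1.21 t 44.4
```

{"fn": "apply_moves", "kwargs": {"increments": [[[0.16,-0.26,0.1,0],[0.16,-0.27,0.5,-0.003],[0.16,-0.27,0.9,-0.003],[0.16,-0.27,1,-0.003],[0.16,-0.27,1,-0.003]]]}}

```text
clock: 44.98
tool_pos: [0.6473, -0.1089, 0.0608]
eef_rot: [3.128, 0.005, -2.061]
wrist_force: [0.5, 0.6, 0.3]
gripper_width: 0.995
finger_force: 0.0
```

Run:
```python
from look import *
im,m=look("w14");c=[int(x) for x in proj(m,[.6463,-.1078,.036])];print(c)
print(tool(im,m,c,95,.036,90));go(.6463,-.1078,.0,-118)
```

```text
t 45.02 q [-0.171  0.665  0.219  1.133  0.009 -1.252] [ 0.6483 -0.1092  0.0622] yaw -118.08 toolz [-0.007  0.01  -1.   ]
[258, 227]
(array([ 644.5, -111.3]), np.float64(63.2), (array([ 645.8, -109. ]), array([67.4, 40.2]), 61.8), 8334)
inc [ 0.001  0.018  0.622 -0.001] pose [ 0.6483 -0.1092  0.0622] -118.08 q6 -1.25 t 45.0
```

{"fn": "apply_moves", "kwargs": {"increments": [[[0,0.01,0.35,0],[0,0.01,0.52,0],[0,0.01,0.61,0],[0,0.01,0.61,0]]]}}

```text
clock: 45.52
tool_pos: [0.6463, -0.1084, 0.0002]
eef_rot: [3.129, 0.005, -2.061]
wrist_force: [0.3, -0.2, 0.4]
gripper_width: 1.001
finger_force: 0.0
```

{"fn": "apply_moves", "kwargs": {"increments": [[[0,0,0,0],[0,0,0,0],[0,0,0,0],[0,0,0,0],[0,0,0,0],[0,0,0,0]]], "fingers": 1, "newtons": 50}}

```text
clock: 46.28
tool_pos: [0.6469, -0.1085, 0.0011]
eef_rot: [3.131, 0.006, -2.061]
wrist_force: [-0.9, -0.4, 5.6]
gripper_width: 0.462
finger_force: 52.2
```

{"fn": "apply_moves", "kwargs": {"increments": [[[0,0,-0.2,0],[0,0,-0.6,0],[0,0,-1,0]]]}}

```text
clock: 46.65
tool_pos: [0.6454, -0.1092, 0.0987]
eef_rot: [3.125, 0.004, -2.061]
wrist_force: [0.8, -1.1, -4.1]
gripper_width: 0.467
finger_force: 51.3
```

```bash
python3 -c "from h import *;go(.450,-.1031,.14,-163.2)"
```

```text
inc [ 0.865  1.759 -0.387  0.376] pose [ 0.6454 -0.1092  0.0987] -118.09 q6 -1.25 t 46.6
```

{"fn": "apply_moves", "kwargs": {"increments": [[[0.2,0.4,-0.2,0.08],[0.4,0.9,-0.35,0.16],[0.4,0.9,-0.35,0.24],[0.4,0.9,-0.35,0.32],[0.4,0.9,-0.35,0.376],[0.4,0.9,-0.35,0.376],[0.4,0.9,-0.35,0.376]]]}}

```text
clock: 47.52
tool_pos: [0.5485, -0.1027, 0.1351]
eef_rot: [3.128, -0.007, -2.847]
wrist_force: [0.1, 0.9, -3.0]
gripper_width: 0.459
finger_force: 52.3
```

Run:
```python
from look import *
im,m=look("w15");c=[int(x) for x in proj(m,[.45,-.103,.005])];print(c)
print(dark(im,m,c,48,.005,75),dark(im,m,c,55,.005,90))
s=sense();t=s["tool_pos"];w=s["eef_rot"][2];B=np.array([[np.cos(w),np.sin(w)],[np.sin(w),-np.cos(w)]])
zb=t[2]-.0011;h=cv2.cvtColor(im,cv2.COLOR_BGR2HSV);a=[int(x) for x in proj(m,[t[0],t[1],zb+.036])];print(a)
k=(h[:,:,1]<100)
for v in range(a[1]-110,a[1]-20,8):
    q=np.nonzero(k[v,a[0]-80:a[0]+80])[0]+a[0]-80
    if len(q):print(v,q.min(),q.max(),len(q),*[((ray(m,np.array([q.min(),q.max()+1.]),np.array([v,v])*1.,z)-t[:2])@B.T*1000).round(1).tolist() for z in(zb,zb+.036)])
g=cv2.cvtColor(im,cv2.COLOR_BGR2GRAY);print(a[1]-110,g[a[1]-110:a[1]-30:2,a[0]-40].tolist())
go(.45,-.103,.14,-163.2)
```

```text
t 47.58 q [-0.19   0.421  0.005  1.167  0.009 -0.484] [ 0.5487 -0.1027  0.1353] yaw -163.13 toolz [-0.01   0.011 -1.   ]
[290, 59]
(array([ 449.7, -102.2]), np.float64(16.0), (array([ 449.9, -102. ]), array([60.2, 40.8]), 17.3), 4421) (array([ 449. , -102.7]), np.float64(16.4), (array([ 449.9, -102.3]), array([61.6, 41.9]), 17.0), 4769)
[256, 290]
196 210 301 92 [[25.4, -20.4], [25.2, 21.1]] [[36.6, -15.7], [36.4, 15.5]]
204 207 305 99 [[21.7, -21.9], [21.4, 23.1]] [[33.7, -16.8], [33.6, 17.0]]
212 204 308 105 [[17.8, -23.4], [17.5, 24.7]] [[30.9, -18.0], [30.7, 18.2]]
220 200 312 113 [[13.9, -25.4], [13.6, 26.7]] [[27.9, -19.5], [27.7, 19.7]]
228 199 313 115 [[10.0, -26.1], [9.6, 27.3]] [[24.9, -20.0], [24.7, 20.2]]
236 196 316 121 [[6.0, -27.7], [5.6, 28.9]] [[21.9, -21.2], [21.7, 21.4]]
244 192 320 129 [[1.9, -29.7], [1.5, 31.0]] [[18.9, -22.7], [18.6, 23.0]]
252 180 334 153 [[-2.2, -35.6], [-2.7, 37.9]] [[15.8, -27.2], [15.4, 28.1]]
260 176 335 160 [[-6.4, -37.8], [-7.0, 38.7]] [[12.7, -28.8], [12.2, 28.7]]
268 176 335 160 [[-10.6, -38.1], [-11.2, 38.9]] [[9.5, -29.0], [9.0, 28.9]]
180 [170, 164, 162, 159, 158, 151, 82, 60, 61, 60, 60, 61, 59, 59, 60, 58, 59, 56, 61, 60, 58, 94, 116, 116, 116, 116, 115, 116, 116, 116, 116, 116, 114, 114, 115, 109, 79, 76, 71, 70]
inc [ 0.946  0.284 -0.037  0.001] pose [ 0.5487 -0.1027  0.1353] -163.13 q6 -0.48 t 47.6
```

{"fn": "apply_moves", "kwargs": {"increments": [[[0.48,0.14,0,0],[0.96,0.28,0,0],[0.96,0.28,0.4,0],[0.96,0.28,0.8,0],[0.96,0.28,0.98,0],[0.96,0.28,0.98,0],[0.96,0.28,0.98,0]]]}}

```text
clock: 48.45
tool_pos: [0.4492, -0.1029, 0.0396]
eef_rot: [3.13, -0.004, -2.848]
wrist_force: [0.3, -0.3, -3.3]
gripper_width: 0.461
finger_force: 52.0
```

```bash
python3 -c "from h import *;go(.4475,-.1034,.009,-163)"
```

```text
inc [ 0.017 -0.003  0.307 -0.001] pose [ 0.4492 -0.1029  0.0396] -163.18 q6 -0.52 t 48.5
```

{"fn": "apply_moves", "kwargs": {"increments": [[[0.01,0,0.15,0],[0.01,0,0.25,0],[0.01,0,0.29,0],[0.01,0,0.29,0],[0.01,0,0.29,0]]]}}

```text
clock: 49.08
tool_pos: [0.4475, -0.1028, 0.0102]
eef_rot: [3.13, -0.004, -2.848]
wrist_force: [1.0, -0.3, -3.0]
gripper_width: 0.462
finger_force: 52.2
```

```bash
python3 -c "from h import *;go(.4475,-.1034,.006,-163)"
```

```text
inc [ 0.002 -0.006  0.042 -0.002] pose [ 0.4475 -0.1028  0.0102] -163.2 q6 -0.52 t 49.1
```

{"fn": "apply_moves", "kwargs": {"increments": [[[0,-0.005,0.02,0],[0,-0.005,0.03,0],[0,-0.005,0.04,0],[0,-0.005,0.04,0]]]}}

```text
clock: 49.58
tool_pos: [0.4472, -0.1031, 0.0063]
eef_rot: [3.129, -0.005, -2.848]
wrist_force: [-2.9, -0.5, 2.6]
gripper_width: 0.461
finger_force: 52.9
```

{"fn": "apply_moves", "kwargs": {"increments": [[[0,0,0.005,0],[0,0,0.01,0],[0,0,0.01,0]]]}}

```text
clock: 49.95
tool_pos: [0.4472, -0.1031, 0.0061]
eef_rot: [3.13, -0.005, -2.848]
wrist_force: [-5.2, 1.9, 11.9]
gripper_width: 0.461
finger_force: 54.1
```

{"fn": "apply_moves", "kwargs": {"increments": [[[0,0,0,0],[0,0,0,0],[0,0,0,0],[0,0,0,0],[0,0,-0.3,0],[0,0,-0.8,0],[0,0,-1,0],[0,0,-1,0],[0,0,-1,0]]], "fingers": -1}}

```text
clock: 51.08
tool_pos: [0.4472, -0.1039, 0.1037]
eef_rot: [3.128, -0.007, -2.848]
wrist_force: [-0.5, -0.2, -0.2]
gripper_width: 0.997
finger_force: 0.0
```

Run:
```python
from look import *
im,m=look("w16");g=cv2.cvtColor(im,cv2.COLOR_BGR2GRAY);h=cv2.cvtColor(im,cv2.COLOR_BGR2HSV)
s=sense();t=s["tool_pos"][:2];w=s["eef_rot"][2];B=np.array([[np.cos(w),np.sin(w)],[np.sin(w),-np.cos(w)]])
pale=cv2.morphologyEx(cv2.inRange(h,(15,40,150),(30,150,255)),cv2.MORPH_OPEN,np.ones((3,3)));c=[int(x) for x in proj(m,[.45,-.103,.005])]
pale[:,:c[0]-75]=0;pale[:,c[0]+75:]=0;pale[:max(0,c[1]-90)]=0;pale[c[1]+80:]=0
v,u=np.nonzero(pale);print(c,len(u),rect(ray(m,u*1.,v*1.,.005)));P=(ray(m,u*1.,v*1.,.005)-t)@B.T*1000;print("plate rel range",P.min(0),P.max(0))
f=lambda v:((ray(m,[c[0]*1.],[v*1.],.005)[0]-t)@B.T*1000)[0].round(1),((ray(m,[c[0]*1.],[v*1.],.041)[0]-t)@B.T*1000)[0].round(1)
x=c[0]-20;print([(i,int(g[i,x]),round(float((B@(ray(m,[x*1.],[i*1.],.005)[0]-t))[0]*1000),1),round(float((B@(ray(m,[x*1.],[i*1.],.041)[0]-t))[0]*1000),1)) for i in range(c[1]-75,c[1]-10,2)])
r=c[1];print(r,[(i,int(g[r,i])) for i in list(range(c[0]-52,c[0]-22,2))+list(range(c[0]+22,c[0]+52,2))])
for i in (c[0]-40,c[0]+40):print(i,(B@(ray(m,[i*1.],[r*1.],.005)[0]-t)*1000).round(1),(B@(ray(m,[i*1.],[r*1.],.041)[0]-t)*1000).round(1))
```

```text
t 51.12 q [-0.234  0.272 -0.308  1.005  0.008 -0.527] [ 0.4469 -0.1038  0.1034] yaw -163.2 toolz [-0.011  0.011 -1.   ]
[254, 193] 3694 (array([ 450.5, -102.9]), array([85.5, 65.6]), 17.0)
plate rel range [-46.58990752 -32.88439456] [38.96103502 32.78090606]Traceback (most recent call last):
  File "<stdin>", line 7, in <module>
  File "h.py", line 5, in ray
    d=np.c_[(u-m["cx"])/m["fx"],(v-m["cy"])/m["fy"],np.ones(len(u))]@T[:3,:3].T
      ~~~~~~~~~~~~~~~~~~~~~~~~~~~~~~~~~~~~~~~~~~~~~~~~~~~~~~~~~~~~~~^~~~~~~~~~~
ValueError: matmul: Input operand 1 has a mismatch in its core dimension 0, with gufunc signature (n?,k),(k,m?)->(n?,m?) (size 3 is different from 3696)
```

Run:
```python
from look import *
im=cv2.imread("pics/w16.png");m=camera_model("wrist");m["world_from_camera"]=np.load("w16.npy");g=cv2.cvtColor(im,cv2.COLOR_BGR2GRAY)
t=np.array([.4469,-.1038]);w=np.deg2rad(-163.2);B=np.array([[np.cos(w),np.sin(w)],[np.sin(w),-np.cos(w)]])
R_=lambda u,v,z:(B@(ray(m,[u*1.],[v*1.],z)[0]-t)*1000).round(1)
x=230;print([(i,int(g[i,x]),R_(x,i,.005)[0],R_(x,i,.041)[0]) for i in range(128,184,2)])
for r in (175,200):print(r,[(i,int(g[r,i]),R_(i,r,.005)[1],R_(i,r,.041)[1]) for i in list(range(206,232,2))+list(range(280,306,2))])
# top camera overall check
im=get_image("top")[:,:,::-1].copy();cv2.imwrite("pics/top2.png",im);mt=camera_model("top")
for n,p in dict(jar=(.5338,.1808,.052),tin=(.5432,-.0005,.027)).items():
    c=[int(q) for q in proj(mt,p)]
    d=cv2.absdiff(im,cv2.imread("pics/top0.png"))[c[1]-14:c[1]+14,c[0]-14:c[0]+14];print(n,d.mean(),d.max())
```

```text
[(128, 149, np.float64(45.4), np.float64(49.0)), (130, 142, np.float64(44.0), np.float64(47.8)), (132, 143, np.float64(42.6), np.float64(46.6)), (134, 145, np.float64(41.1), np.float64(45.4)), (136, 149, np.float64(39.7), np.float64(44.2)), (138, 188, np.float64(38.3), np.float64(43.0)), (140, 237, np.float64(36.8), np.float64(41.8)), (142, 239, np.float64(35.4), np.float64(40.5)), (144, 238, np.float64(34.0), np.float64(39.3)), (146, 238, np.float64(32.5), np.float64(38.1)), (148, 238, np.float64(31.1), np.float64(36.8)), (150, 238, np.float64(29.6), np.float64(35.6)), (152, 173, np.float64(28.1), np.float64(34.3)), (154, 70, np.float64(26.7), np.float64(33.1)), (156, 68, np.float64(25.2), np.float64(31.8)), (158, 69, np.float64(23.7), np.float64(30.6)), (160, 68, np.float64(22.2), np.float64(29.3)), (162, 72, np.float64(20.7), np.float64(28.0)), (164, 108, np.float64(19.2), np.float64(26.8)), (166, 121, np.float64(17.7), np.float64(25.5)), (168, 120, np.float64(16.2), np.float64(24.2)), (170, 120, np.float64(14.7), np.float64(22.9)), (172, 118, np.float64(13.2), np.float64(21.6)), 
[... 2138 characters left out ...]
64(-18.4), np.float64(-15.9)), (280, 107, np.float64(19.5), np.float64(16.4)), (282, 77, np.float64(21.0), np.float64(17.6)), (284, 72, np.float64(22.5), np.float64(18.9)), (286, 87, np.float64(24.1), np.float64(20.2)), (288, 140, np.float64(25.6), np.float64(21.5)), (290, 151, np.float64(27.1), np.float64(22.8)), (292, 155, np.float64(28.6), np.float64(24.1)), (294, 160, np.float64(30.1), np.float64(25.4)), (296, 146, np.float64(31.7), np.float64(26.7)), (298, 103, np.float64(33.2), np.float64(28.0)), (300, 98, np.float64(34.7), np.float64(29.3)), (302, 98, np.float64(36.2), np.float64(30.6)), (304, 95, np.float64(37.8), np.float64(31.9))]
jar 10.040391156462585 24
tin 10.522534013605442 23
```

The vee block is within about 1.5 mm of its silhouette, and the jar and tin have not moved. Handing in.

```bash
python3 -c "
from plant import *
print(finish_job())"
```

```text
the job is handed in; nothing more can be done
None
```

All four tools are upright and lined up on their own shadow plates, within about 2 mm of centre by the wrist camera. The jar and tin have not moved, and the job was handed in at about 51 s of the 106 s allowed.

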